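Hang up the rinsed mixing paddle

ROBOT

A 6-joint arm with a two-finger parallel gripper is mounted at the origin on a cart in front of the work surface, level with it; the furniture and walls round the work are solid. World frame = base frame: x ahead of the robot, y to its left, z up, the work surface at z = 0. Lengths are in m, angles in rad, forces in N, time in s.
With the tool pointing down it reaches from about 0.375 to 0.975 m from the base axis. Payload 3.8 kg.
Tool frame: the origin (TCP) lies at the very end of the fingers, on their centre line; the grasp point (between the pads) lies 19 mm behind it; z points along the fingers, y is the direction in which the jaws open and shut (so a half turn about z gives the same grasp; the last joint's range is limited). The gripper opens to 85 mm and grips with 20 to 120 N. Pads are 22 mm wide; open, the fingers measure 114 mm over their backs; the gripper's body (76 mm by 85 mm) begins 54 mm behind the grasp point. The pads swing forward as they close: fully open they stand 13 mm farther back than shut.
Start: joints at [1.305, 0.264, 1.604, -0, 1.274, -0.037], TCP at [0.153, 0.657, 0.231] pointing down, gripper open.
Joint ranges: [-2.63, 2.63], [-0.94, 2.18], [0.31, 2.57], [-1.31, 4.45], [0, 2.66], [-2.55, 2.55]. Speed limits (rad/s): [2.57, 2.57, 3.14, 3.14, 3.14, 3.14].

INTERFACE

Orientations are given as a rotation vector (axis times angle).
In Python, from workcell import status, read_camera, camera_info, order gives the robot as it stands.
- The arm moves only by the tool move_arm, never from a script. Its argument "deltas" is a list of rows, each a list of 3 entries, a list of its own where there are three numbers: the turn, a rotation vector about the world's x, y, z as a fraction of full scale, then the shift along the world's x, y, z as a fraction of full scale, then the closure, from -1 (fully open) to 1 (shut), so that 0 is half open. A call has 1 to 20 rows; each row is the pose to reach, as a shift and turn from the pose commanded when the call began; what a row does not reach only later rows make up. Full scale, the value 1, is 0.1 m for a shift and pi/2 rad for a turn. A row lasts 1/8 s, in which the tool goes at most 62.5 mm and 10.7 degrees, less where a joint would pass 70% of its speed; a pose out of reach is approached as far as the arm can. A call with a number of a shift or a turn outside -1 to 1 is refused whole. A call with a gripper value outside its range is refused whole. The fingers move at their own pace and stop on an object; "grip_force" is the grip in N (left out, the last holds). Time passes only in rows, so rows that repeat a pose let the fingers close. It gives the time, the measured TCP pose, the force and the opening at its end, in the units of the state.
- status.read_state(): the state, without advancing time (a new reading comes with each control period).
- read_camera(name): name is "scene" or "side" or "wrist"; returns (picture, depth): 420x560x3 uint8, red, green, blue; 420x560 float32, m along the optical axis (not along the pixel's ray), 0 where there is no reading.
- camera_info(name): a dict with "K" (3x3 intrinsics, pixels), "D" ([k1, k2, p1, p2, k3] as OpenCV has them; the pictures are not rectified), "R" (3x3) and "t" (3): a world point X has camera coordinates R X + t. Camera axes: x right, y down, z forward; pixel columns grow to the right and rows downward; lengths in m; the calibration is good to about 2 mm. A picture is of the moment at which its call begins: read the wrist's pose just before it. camera_info takes no time and is no camera call; for the wrist camera it gives the pose at the moment of the call.
- order.finish_job(): hands the job in, once; it reports no verdict.
The state is a dict: "time": time; "q": joint angles; "joint_vel": joint speeds; "joint_torque": joint torques, N m; "tool_pos": TCP position; "tcp_rot": TCP orientation; "wrist_force": force on the tool from outside, world axes, zero at the start; "torque": the same for the moment, N m; "width": opening from 0.0 (shut) to 1.0 (fully open).
Only numpy, scipy, OpenCV 4.12 (cv2) and the standard library are available. Lean on these libraries where they do the work, as an engineer would, in place of code of your own. Each camera call takes 0.05 s, during which the arm holds its last target. There are 200 camera calls.

TASK

The blue mixing paddle has been rinsed and is draining blade up in the white stand: hang it to dry on the sloping frame by the hole in its handle, on the peg with the blue disc, pushed back to the disc and hanging straight down the slope. It is clean, so never let it touch the bench top: the low two-rail rest is there for putting it down to take it another way. Leave the other paddles, the two bottles and the carton as they are.

Things in the scene. Friction and masses are not known exactly. Their poses are not given: they have to be found in the camera images.
- paddle_blue: blue plastic mixing paddle, 190 mm long, faces alike: handle 26 wide, 8 thick, round end 28 wide with a 16 mm hanging hole; blade 42 wide, 6 thick. Origin at mid length and thickness; x along it to the hole (hole centre +81, handle end +95, blade -30 to -95, mass centre -10 mm), y across the width, z square to the faces. Starts in a slot of the drain stand, hole end down, origin 105 mm up.
- paddle_blue_eye (a point): centre of the hanging hole of the blue paddle, at mid thickness
- paddle_blue_tip (a point): outermost point of the blue paddle's blade, at mid thickness
- paddle_red: same paddle in red, same axes, standing in the other slot of the drain stand; must stay
- paddle_yellow: same paddle in yellow, same axes, hanging dry on the yellow peg as the blue one shall on its own; must stay
- peg_blue: fixed steel peg, 10 mm thick, tapered end, with a blue disc (36 mm wide, 5 thick) at its root, on the frame's top bar; it sticks out square to the slope, towards (-0.940, 0, 0.342) in this body's frame, ending 42 mm from the origin. Origin at the root, about 205 mm up; x to the frame's back, y along the row, z up. Pegs are 60 mm apart; their order varies.
- peg_blue_seat (a point): point on the axis of the blue peg 9 mm from its root: the centre of a paddle's handle thickness when the paddle lies against the disc. A hanging paddle's hole centre comes to rest about 3 mm down the slope from here
- peg_blue_end (a point): outer end of the blue peg
- peg_red: fixed steel peg, 10 mm thick, tapered end, with a red disc (36 mm wide, 5 thick) at its root, on the frame's top bar; it sticks out square to the slope, towards (-0.940, 0, 0.342) in this body's frame, ending 42 mm from the origin. Origin at the root, about 205 mm up; x to the frame's back, y along the row, z up. Pegs are 60 mm apart; their order varies. Empty.
- peg_yellow: fixed steel peg, 10 mm thick, tapered end, with a yellow disc (36 mm wide, 5 thick) at its root, on the frame's top bar; it sticks out square to the slope, towards (-0.940, 0, 0.342) in this body's frame, ending 42 mm from the origin. Origin at the root, about 205 mm up; x to the frame's back, y along the row, z up. Pegs are 60 mm apart; their order varies.
- frame: fixed drying frame, 112 x 204 mm, 240 high: white drip tray and a rack sloping back at 70 degrees to the bench (up the slope is (0.342, 0, 0.940) in this frame), of steel side rails at y = +-91 mm, a white top bar 34 mm high with the pegs and a white lower bar 150 mm down the slope from them, on which blades lean; open between the bars. Origin: centre of underside, x to the back, y along the pegs
- drain_stand: fixed white drain stand, 66 x 168 mm, 74 mm high: tray floor at 10 mm, top plate from 62 to 70 mm and lower plate from 22 to 27 mm above the bench, both with two slots of 11 x 31 mm (11 mm along x, 31 mm along y) at y = -42 and +42 mm. Origin at the centre of its underside, x to the back.
- rest: fixed low rest for tools: two parallel steel rails, 8 mm thick and 112 mm long along y, at x = -22 and +22 mm, their tops 88 mm above the bench, on two grey end plates at y = +-50 mm (74 mm long in x, 85 mm high); open below and between. Origin at the centre of its underside.
- buffer_bottle: white bottle with a blue cap, 62 mm wide, 150 mm high, origin at the centre of its underside; must stay
- diluent_bottle: white bottle with a light grey cap and a green band, 50 mm wide, 120 mm high, origin at the centre of its underside; must stay
- carton: small white carton with a blue band, 62 x 90 x 50 mm, origin at the centre of its underside; must stay
Not all that is in view belongs to the job. What is shaped like the paddle_blue but turquoise is not meant.

How it is judged:
By the outcome, as a careful person would: the job done as asked, in the order asked, and still so for the second after the job is handed in, with the robot touching nothing.
It also fails if it takes over 69 s, if anything falls off the work surface, if the arm or the gripper's body presses on something with over 40 N, if the wrist force passes 120 N, or if a joint passes its speed limit or range.

## Working session

There is one attempt and no reset: what is moved stays moved. The work goes in short steps, Python scripts to look and compute and a tool call to move; the robot and the scene stay as the last step left them, time stands still between calls to the robot, and variables do not carry over. Pictures are saved under pics/ and viewed, about 8 in all and at most 12, crops included, and the job is handed in when it is done.

Besides the shell and the picture viewer there is one more tool, called after ">>>" as name(argument=value, ...) on one line, values as JSON. move_arm: Moves the arm, as the interface text tells. Its arguments: {"type":"object","properties":{"deltas":{"type":"array","items":{"type":"array"}},"grip_force":{"type":"number"}},"required":["deltas"]}

```bash
mkdir -p pics; cat > h.py <<'E'
import numpy as np, cv2
from workcell import status, read_camera, camera_info, order
def save(name,img): cv2.imwrite('pics/'+name,img[:,:,::-1])
def unproj(ci,u,v,d):
    p=cv2.undistortPoints(np.array([[[u,v]]],float),np.array(ci['K']),np.array(ci['D']))[0,0]
    return np.array(ci['R']).T@(np.array([p[0]*d,p[1]*d,d])-np.array(ci['t']))
def cloud(ci,dep):
    h,w=dep.shape; uu,vv=np.meshgrid(np.arange(w),np.arange(h))
    p=cv2.undistortPoints(np.stack([uu,vv],-1).reshape(-1,1,2).astype(float),np.array(ci['K']),np.array(ci['D'])).reshape(h,w,2)
    c=np.dstack([p[...,0]*dep,p[...,1]*dep,dep])
    P=(c-np.array(ci['t']))@np.array(ci['R']); P[dep==0]=np.nan
    return P
def proj(ci,X):
    r,_=cv2.Rodrigues(np.array(ci['R'],float)); return cv2.projectPoints(np.array(X,float).reshape(-1,1,3),r,np.array(ci['t'],float),np.array(ci['K']),np.array(ci['D'],float))[0].reshape(-1,2)
E
python3 - <<'E'
from h import *
for n in ['scene','side']:
    im,d=read_camera(n); ci=camera_info(n); np.savez(n+'0.npz',im=im,d=d,**{k:np.array(ci[k]) for k in 'K D R t'.split()})
    save(n+'0.png',im); print(n,-np.array(ci['R']).T@np.array(ci['t']))
print(status.read_state())
E
```

```text
scene [-0.35602066 -0.99411791  0.81848573]
side [-0.35736948 -0.036859    1.47213671]
{'time': 0.1, 'q': array([ 1.30509257e+00,  2.64674162e-01,  1.60524922e+00, -3.23302610e-05,
        1.27373307e+00, -3.69067066e-02]), 'joint_vel': array([-0.00068156, -0.00027383, -0.00473286, -0.0001134 , -0.00167314,
       -0.00167922]), 'joint_torque': array([-8.18374265e-04, -5.16711724e+01, -3.68589413e+01, -5.84097234e-05,
        6.39005870e-03,  1.46511138e-05]), 'tool_pos': array([0.15293297, 0.65675213, 0.23008265]), 'tcp_rot': array([-0.35856316, -3.1207794 ,  0.0032118 ]), 'wrist_force': array([ 0.84645241, -0.2822998 , -0.93326641]), 'torque': array([0.03380359, 0.06899441, 0.02154524]), 'width': 1.0001650656088685}
```

View pics/scene0.png

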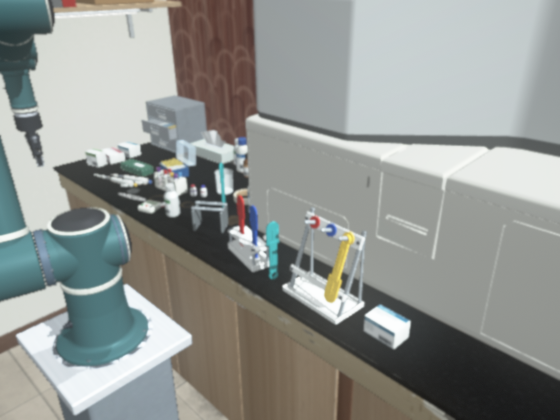

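View pics/side0.png

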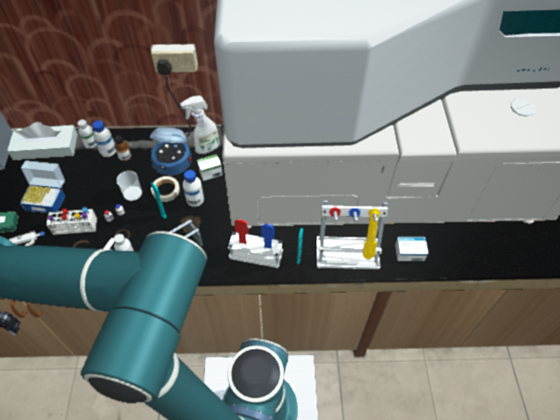

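Red, blue and yellow discs sit at scene pixels (314,221), (332,230) and (350,238). The blue paddle is at (253,230) and the turquoise one stands at (272,250). I'll take 3D measurements from the depth.

```bash
python3 - <<'E'
from h import *
out=[]
for n,(x0,y0,x1,y1) in {'scene':(180,150,420,350),'side':(160,180,440,280)}.items():
    z=np.load(n+'0.npz'); im=z['im']; P=cloud(z,z['d'])
    hsv=cv2.cvtColor(im,cv2.COLOR_RGB2HSV); H,S,V=[hsv[...,i].astype(int) for i in range(3)]
    roi=np.zeros(H.shape,bool); roi[y0:y1,x0:x1]=1
    for c,m in {'blue':(H>105)&(H<130)&(S>130)&(V>60),'red':((H<8)|(H>172))&(S>140)&(V>80),'yel':(H>15)&(H<32)&(S>140)&(V>80),'turq':(H>80)&(H<98)&(S>120)&(V>60)}.items():
        k,l,st,ce=cv2.connectedComponentsWithStats((m&roi).astype(np.uint8))
        for i in range(1,k):
            if st[i,4]<12: continue
            q=P[l==i]; q=q[~np.isnan(q[:,0])]
            if len(q)<3: continue
            print(n,c,st[i],ce[i].round(1),'med',np.median(q,0).round(3),'lo',np.percentile(q,3,0).round(3),'hi',np.percentile(q,97,0).round(3))
    cr=im[y0:y1,x0:x1]; f=800/(x1-x0); cr=cv2.resize(cr,None,fx=f,fy=f,interpolation=cv2.INTER_CUBIC)
    out.append(cr)
save('side_crop.png',out[1]); save('scene_crop.png',out[0][:600])
E
```

```text
scene blue [182 169   6   6  30] [184.6 171.8] med [0.738 0.708 0.023] lo [0.727 0.7   0.013] hi [0.751 0.715 0.037]
scene blue [250 207   8  37 160] [253.7 222.2] med [ 0.478 -0.039  0.152] lo [ 0.473 -0.053  0.082] hi [ 0.484 -0.019  0.193]
scene blue [329 225   7  10  26] [332.4 229.4] med [ 0.515 -0.307  0.212] lo [ 0.511 -0.312  0.197] hi [ 0.521 -0.296  0.22 ]
scene red [239 196   6  33 105] [241.5 211.7] med [0.497 0.038 0.148] lo [0.493 0.029 0.097] hi [0.502 0.051 0.197]
scene red [314 219   4   8  12] [316.2 222.8] med [ 0.517 -0.248  0.208] lo [ 0.513 -0.252  0.199] hi [ 0.521 -0.244  0.219]
scene yel [346 241   6   8  12] [348.  243.5] med [ 0.499 -0.37   0.203] lo [ 0.496 -0.372  0.189] hi [ 0.508 -0.365  0.207]
scene turq [219 164   4  24  48] [221.2 172.9] med [0.647 0.325 0.155] lo [0.639 0.317 0.099] hi [0.662 0.336 0.187]
scene turq [222 194   4   8  24] [223.2 197.7] med [0.649 0.328 0.052] lo [0.642 0.321 0.035] hi [0.665 0.337 0.07 ]
scene turq [267 222  12  57 444] [272.4 246. ] med [ 0.46  -0.135  0.122] lo [ 0.446 -0.14   0.011] hi [ 0.477 -0.127  0.184]
side 
[... 388 characters left out ...]
44] [334.3 210.7] med [ 0.519 -0.234  0.213] lo [ 0.513 -0.25   0.199] hi [ 0.524 -0.223  0.222]
side red [235 220  14  23 202] [241.2 229. ] med [0.498 0.05  0.156] lo [0.493 0.034 0.081] hi [0.505 0.069 0.198]
side yel [363 209  17  50 435] [370.8 235.9] med [ 0.473 -0.354  0.127] lo [ 0.446 -0.371  0.055] hi [ 0.514 -0.338  0.218]
side turq [160 199   7  20  75] [162.4 210.3] med [0.648 0.331 0.033] lo [ 0.639  0.325 -0.004] hi [0.711 0.348 0.114]
side turq [297 227   7  37 161] [299.6 244.7] med [ 0.459 -0.131  0.081] lo [ 0.443 -0.151 -0.006] hi [ 0.594 -0.123  0.189]
side turq [ 160  234   46   46 1570] [179.4 259. ] med [0.035 0.105 0.793] lo [0.001 0.074 0.75 ] hi [0.066 0.131 0.8  ]
```

View pics/scene_crop.png

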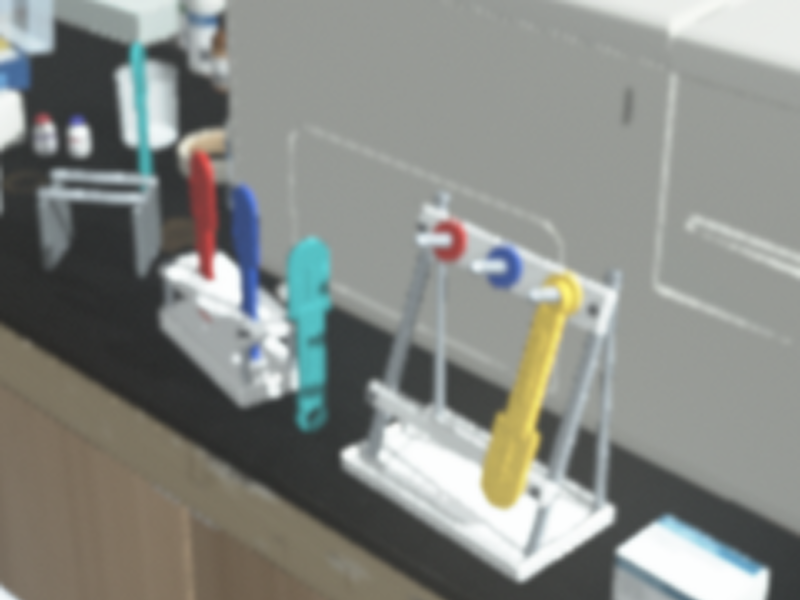

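View pics/side_crop.png

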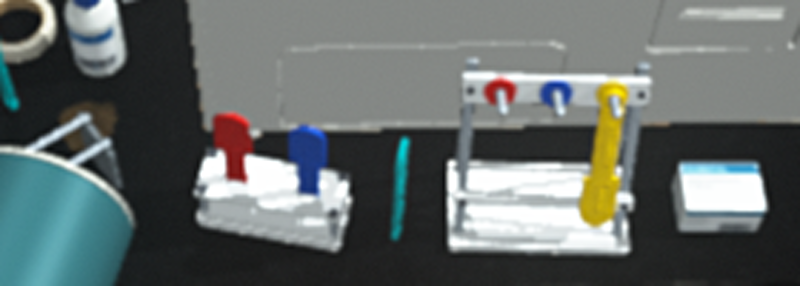

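The discs run red, blue, yellow along -y. The stand is yawed about -13°, with the blue paddle near (0.479,-0.033). The plan is to grip across the handle width with the tool near horizontal, lift, then roll 180° to invert. I'll raise and travel first, which also gives me joint data to fit the arm's kinematics.

>>> move_arm(deltas=[[[0, 0, 0], [0.3, -0.4, 0.5], -1], [[0, 0, 0], [0.5, -0.9, 1], -1], [[0, 0, 0], [0.5, -1, 1], -1]])

```text
time: 0.48
tool_pos: [0.2045, 0.5569, 0.3348]
tcp_rot: [0.36, 3.119, 0.007]
wrist_force: [0.6, 0.0, 0.0]
width: 0.998
```

>>> move_arm(deltas=[[[0, 0, 0], [0.25, -0.5, 0.1], -1], [[0, 0, 0], [0.5, -1, 0.2], -1], [[0, 0, 0], [0.5, -1, 0.2], -1]])

```text
time: 0.85
tool_pos: [0.2546, 0.4551, 0.3525]
tcp_rot: [0.364, 3.119, 0.002]
wrist_force: [0.5, 0.3, -0.4]
width: 1.0
```

>>> move_arm(deltas=[[[0, 0, 0], [0.25, -0.5, 0], -1], [[0, 0, 0], [0.5, -1, 0], -1], [[0, 0, 0], [0.5, -1, 0], -1]])

```text
time: 1.23
tool_pos: [0.304, 0.3555, 0.3509]
tcp_rot: [0.365, 3.12, -0.001]
wrist_force: [-0.4, 1.0, -0.6]
width: 0.998
```

>>> move_arm(deltas=[[[0, 0, 0], [0.25, -0.5, 0], -1], [[0, 0, 0], [0.5, -1, 0], -1], [[0, 0, 0], [0.5, -1, 0], -1]])

```text
time: 1.6
tool_pos: [0.3541, 0.2561, 0.3509]
tcp_rot: [-0.365, -3.12, 0.001]
wrist_force: [-0.8, 0.5, -0.3]
width: 1.0
```

>>> move_arm(deltas=[[[0, 0, 0], [0.1, -0.5, 0], -1], [[0, 0, 0], [0.2, -1, 0], -1], [[0, 0, 0], [0.2, -1, 0], -1]])

```text
time: 1.98
tool_pos: [0.3735, 0.1568, 0.3511]
tcp_rot: [-0.364, -3.12, -0.0]
wrist_force: [-0.2, 0.5, 0.6]
width: 1.002
```

```bash
python3 - <<'E'
from h import *
s=status.read_state(); print({k:np.round(s[k],3) for k in ['time','q','tool_pos','tcp_rot','width']})
im,d=read_camera('wrist'); ci=camera_info('wrist'); np.savez('w0.npz',im=im,d=d,**{k:np.array(ci[k]) for k in 'K D R t'.split()})
save('w0.png',im); print(-np.array(ci['R']).T@np.array(ci['t']), ci['R'])
E
```

```text
{'time': np.float64(1.975), 'q': array([ 0.336, -0.319,  1.957,  0.   ,  1.504, -1.003]), 'tool_pos': array([0.373, 0.157, 0.351]), 'tcp_rot': array([-0.364, -3.12 , -0.   ]), 'width': np.float64(1.002)}
[0.30475384 0.17490803 0.49269546] [[ 0.22819119  0.97361528  0.00143787]
 [ 0.93552683 -0.21967277  0.27664676]
 [ 0.26966338 -0.06178319 -0.9609706 ]]
```

>>> move_arm(deltas=[[[-0.025, -0.108, 0], [0, -0.4, 0], 0], [[-0.05, -0.216, 0], [0, -0.8, 0], 0], [[-0.076, -0.324, 0], [0, -1, 0], 0], [[-0.101, -0.433, 0], [0, -1, 0], 0], [[-0.101, -0.433, 0], [0, -1, 0], 0]])

```text
time: 2.65
tool_pos: [0.3705, 0.0605, 0.3478]
tcp_rot: [0.268, 2.435, -0.098]
wrist_force: [0.6, 0.4, -0.8]
width: 0.498
```

```bash
python3 - <<'E'
from h import *
s=status.read_state(); print({k:np.round(s[k],4) for k in ['time','q','tool_pos','tcp_rot','width']})
q=s['q'];z=cv2.Rodrigues(np.array(s['tcp_rot']))[0][:,2]; print(z, np.degrees(np.arcsin(z[2])))
im,d=read_camera('wrist'); ci=camera_info('wrist'); np.savez('w1.npz',im=im,d=d,**{k:np.array(ci[k]) for k in 'K D R t'.split()})
save('w1.png',cv2.resize(im,(800,600)))
# T estimate
L1,L2,hT=.510,.565,-.0953
p=np.array(s['tool_pos']); u=np.array([np.cos(q[0]),np.sin(q[0]),0])
rw=L1*np.sin(q[1])+L2*np.sin(q[1]+q[2]); zw=L1*np.cos(q[1])+L2*np.cos(q[1]+q[2])
print('T from r',(p@u-rw)/(z@u),'T from z',(p[2]-hT-zw)/(1+z[2]))
E
```

```text
{'time': np.float64(2.65), 'q': array([ 0.4856, -0.8344,  2.3687, -0.4862,  1.0941, -0.7537]), 'tool_pos': array([0.3705, 0.0605, 0.3478]), 'tcp_rot': array([ 0.2685,  2.4347, -0.0977]), 'width': np.float64(0.4983)}
[ 0.62461852 -0.13981014 -0.76831298] -50.20263627556415
T from r 0.34722470151260776 T from z 0.3450582021970405
```

View pics/w1.png

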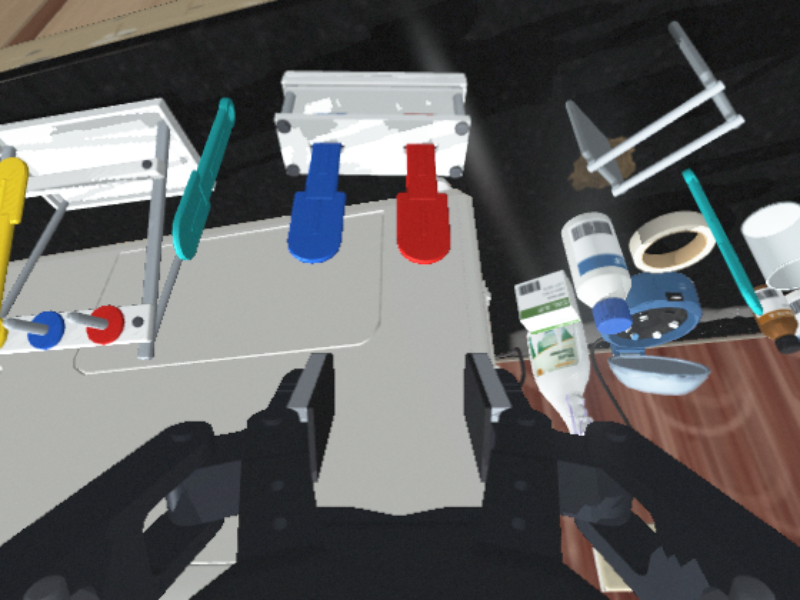

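The picture is upside down. It shows the stand with blue at (320,200) and red at (422,200), the turquoise paddle leaning at (205,180), the peg discs at (47,328) and (105,323), and the rest rails around (650,150). A horizontal grasp at the stand is out of reach because the wrist would sit too close to the base, so I'll regrasp on the rest. Next I'll build the IK and measure everything.

```bash
cat > ik.py <<'E'
import numpy as np
from scipy.spatial.transform import Rotation as Ro
h,T,L1,L2,d=.2505,.346,.510,.565,.025
lo=[-2.63,-.94,.31,-1.31,0,-2.55];hi=[2.63,2.18,2.57,4.45,2.66,2.55]
C=np.pi/2
def fk(q,c=C):
    R=Ro.from_euler('ZYZYZ',[q[0],q[1]+q[2],q[3],q[4],q[5]+c])
    w=Ro.from_euler('z',q[0]).apply([L1*np.sin(q[1])+L2*np.sin(q[1]+q[2]),d,h+L1*np.cos(q[1])+L2*np.cos(q[1]+q[2])])
    return w+T*R.as_matrix()[:,2],R
def ik(p,R):
    R=Ro.from_matrix(R) if isinstance(R,np.ndarray) else R
    w=np.array(p)-T*R.as_matrix()[:,2]; rr=np.hypot(w[0],w[1])
    if rr<d: return []
    q1=np.arctan2(w[1],w[0])-np.arcsin(d/rr); r=np.sqrt(rr**2-d**2); z=w[2]-h; D=np.hypot(r,z)
    c3=(D**2-L1**2-L2**2)/(2*L1*L2)
    if abs(c3)>1: return []
    q3=np.arccos(c3); q2=np.arctan2(r,z)-np.arctan2(L2*np.sin(q3),L1+L2*np.cos(q3))
    M=Ro.from_euler('ZY',[q1,q2+q3]).inv()*R; a=M.as_euler('ZYZ')
    out=[]
    for s in [(a[0],a[1],a[2]),(a[0]+np.pi,-a[1],a[2]+np.pi)]:
        if s[1]<0: continue
        for k in (-2*np.pi,0,2*np.pi):
            for m in (-4*np.pi,-2*np.pi,0,2*np.pi):
                q=np.array([q1,q2,q3,s[0]+k,s[1],s[2]-C+m])
                if np.all(q[3:]>=np.array(lo)[3:]) and np.all(q[3:]<=np.array(hi)[3:]): out.append(q)
    ok=q2>lo[1] and q3<hi[2] and q3>lo[2]
    return [(ok,q) for q in out] or [(False,np.array([q1,q2,q3,a[0],a[1],a[2]-C]))]
def tool(az,pitch,up):
    """tool z at azimuth az, pitch deg below horizontal (>90 points back); y horizontal; up=+1/-1 flips y"""
    a,p=np.radians([az,pitch]); e=np.array([np.cos(a),np.sin(a),0]); z=np.cos(p)*e-np.array([0,0,np.sin(p)])
    y=up*np.array([-np.sin(a),np.cos(a),0]); return np.column_stack([np.cross(y,z),y,z])
E
python3 - <<'E'
from h import *
from ik import *
s=status.read_state()
for c in (np.pi/2,-np.pi/2): 
    p,R=fk(s['q'],c); print(p-s['tool_pos'],(R*Ro.from_rotvec(s['tcp_rot']).inv()).magnitude())
z=np.load('w1.npz'); P=cloud(z,z['d']); im=z['im']
def at(u,v,k=1):
    u,v=int(u*.7),int(v*.7); q=P[v-k:v+k+1,u-k:u+k+1].reshape(-1,3); return np.nanmedian(q,0).round(4)
for n,u,v in [('blue blade',317,225),('blue handle',325,165),('red blade',424,225),('turq hi',195,225),('turq lo',228,110),('rail1 a',722,88),('rail1 b',593,167),('rail2 a',738,121),('rail2 b',617,190),('blue disc',47,328),('red disc',105,323),('stand top corners',284,125),('s',462,128),('s',285,170),('s',464,172),('topbar R',148,335),('pegred end',72,313),('pegblue end',12,325)]:
    print(n,at(u,v))
hsv=cv2.cvtColor(im,cv2.COLOR_RGB2HSV); H,S,V=[hsv[...,i].astype(int) for i in range(3)]
for c,m in {'blue':(H>105)&(H<130)&(S>130)&(V>60),'red':((H<8)|(H>172))&(S>140)&(V>80),'turq':(H>80)&(H<98)&(S>120)&(V>60)}.items():
    k,l,st,ce=cv2.connectedComponentsWithStats(m.astype(np.uint8))
    for i in range(1,k):
        if st[i,4]<60: continue
        q=P[l==i]; q=q[~np.isnan(q[:,0])]
        u,sv,vt=np.linalg.svd(q-q.mean(0),full_matrices=False)
        print(c,(ce[i]/.7).round(),st[i,4],q.mean(0).round(3),np.percentile(q,2,0).round(3),np.percentile(q,98,0).round(3),'n',vt[2].round(3),'long',vt[0].round(3))
E
```

```text
Traceback (most recent call last):
  File "ik.py", line 7, in fk
    R=Ro.from_euler('ZYZYZ',[q[0],q[1]+q[2],q[3],q[4],q[5]+c])
  File "scipy/spatial/transform/_rotation.pyx", line 1413, in scipy.spatial.transform._rotation.Rotation.from_euler
ValueError: Expected axis specification to be a non-empty string of upto 3 characters, got ZYZYZ
```

```bash
sed -i "s/R=Ro.from_euler('ZYZYZ'.*/R=Ro.from_euler('ZYZ',[q[0],q[1]+q[2],q[3]])*Ro.from_euler('YZ',[q[4],q[5]+c])/" ik.py
python3 - <<'E'
from h import *
from ik import *
s=status.read_state()
for c in (np.pi/2,-np.pi/2): 
    p,R=fk(s['q'],c); print(p-s['tool_pos'],(R*Ro.from_rotvec(s['tcp_rot']).inv()).magnitude())
z=np.load('w1.npz'); P=cloud(z,z['d']); im=z['im']
def at(u,v,k=1):
    u,v=int(u*.7),int(v*.7); q=P[v-k:v+k+1,u-k:u+k+1].reshape(-1,3); return np.nanmedian(q,0).round(4)
for n,u,v in [('blue blade',317,225),('blue handle',325,165),('red blade',424,225),('turq hi',195,225),('turq lo',228,110),('rail1 a',722,88),('rail1 b',593,167),('rail2 a',738,121),('rail2 b',617,190),('blue disc',47,328),('red disc',105,323),('stand top corners',284,125),('s',462,128),('s',285,170),('s',464,172),('topbar R',148,335),('pegred end',72,313),('pegblue end',12,325)]:
    print(n,at(u,v))
hsv=cv2.cvtColor(im,cv2.COLOR_RGB2HSV); H,S,V=[hsv[...,i].astype(int) for i in range(3)]
for c,m in {'blue':(H>105)&(H<130)&(S>130)&(V>60),'red':((H<8)|(H>172))&(S>140)&(V>80),'turq':(H>80)&(H<98)&(S>120)&(V>60)}.items():
    k,l,st,ce=cv2.connectedComponentsWithStats(m.astype(np.uint8))
    for i in range(1,k):
        if st[i,4]<60: continue
        q=P[l==i]; q=q[~np.isnan(q[:,0])]
        u,sv,vt=np.linalg.svd(q-q.mean(0),full_matrices=False)
        print(c,(ce[i]/.7).round(),st[i,4],q.mean(0).round(3),np.percentile(q,2,0).round(3),np.percentile(q,98,0).round(3),'n',vt[2].round(3),'long',vt[0].round(3))
E
```

```text
[-9.09769596e-04  4.31558143e-04  1.06346522e-05] 4.1588525589172576e-16
[-9.09769596e-04  4.31558143e-04  1.06346522e-05] 3.1415926535897927
blue blade [ 0.4807 -0.0292  0.1666]
blue handle [ 0.4794 -0.0278  0.099 ]
red blade [0.4996 0.0519 0.1658]
turq hi [ 0.4676 -0.1288  0.1585]
turq lo [ 0.4575 -0.125   0.0222]
rail1 a [0.4825 0.2871 0.0888]
rail1 b [0.5418 0.2001 0.0882]
rail2 a [0.5169 0.3094 0.0889]
rail2 b [0.5778 0.2247 0.0884]
blue disc [ 0.5131 -0.2936  0.2072]
red disc [ 0.5147 -0.2325  0.2092]
stand top corners [ 0.4497 -0.0563  0.0753]
s [0.4857 0.0905 0.0753]
s [ 0.5536 -0.1124  0.0009]
s [0.6015 0.0849 0.0014]
topbar R [ 0.531  -0.1994  0.2158]
pegred end [ 0.4846 -0.234   0.2181]
pegblue end [ 0.484  -0.2927  0.2207]
blue [318. 208.] 2443 [ 0.482 -0.03   0.146] [ 0.476 -0.049  0.071] [ 0.486 -0.011  0.198] n [-0.766 -0.642 -0.038] long [ 0.152 -0.122 -0.981]
blue [612. 316.] 538 [0.718 0.228 0.144] [0.708 0.211 0.128] [0.741 0.246 0.153] n [-0.079  0.516  0.853] long [ 0.848  0.485 -0.214]
blue [ 47. 330.] 428 [ 0.515 -0.293  0.208] [ 0.509 -0.311  0.193] [ 0.521 -0.28   0.222] n [ 0.934 -0.075 -0.35 ] long [ 0.317 -0.282  0.906]
red [422. 209.] 2380 [0.501 0.051 0.147] [0.496 0.032 0.073] [0.506 0.07  0.199] n [0.993 0.097 0.069] long [-0.072  0.024  0.997]
red [107. 325.] 439 [ 0.519 -0.234  0.208] [ 0.513 -0.251  0.193] [ 0.525 -0.221  0.223] n [ 0.935 -0.077 -0.345] long [ 0.321 -0.224  0.92 ]
turq [202. 184.] 1921 [ 0.46  -0.128  0.115] [ 0.444 -0.133  0.006] [ 0.48  -0.123  0.189] n [-0.594 -0.804  0.002] long [ 0.045 -0.035 -0.998]
turq [722. 242.] 1019 [0.661 0.337 0.101] [0.638 0.322 0.002] [0.911 0.473 0.19 ] n [-0.482  0.876 -0.001] long [ 0.661  0.363 -0.657]
```

IK matches the measured pose to under 1 mm. I'll check reach for the grasp, lay-down, regrasp and hang at several pitches.

```bash
python3 - <<'E'
from h import *
from ik import *
def show(n,g,az,pitch,e=.012):
    for up in (1,-1):
        R=tool(az,pitch,up); r=ik(np.array(g)+e*R[:,2],R)
        for ok,q in r: print(n,pitch,'up',up,ok,q.round(2))
for th in (40,50,55,60):
    show('stand',(.483,-.030,.107),-13.2,th); show('lifted',(.483,-.030,.26),-13.2,th)
for th in (30,35,40,50): show('rest',(.530,.255,.092),34.3,th); 
for th in (90,105): show('regrasp',(.535,.258,.092),34.3,th)
sl=np.array([.342*np.cos(np.radians(4.3)),-.342*np.sin(np.radians(4.3)),.94]); nn=np.array([-.94*np.cos(np.radians(4.3)),.94*np.sin(np.radians(4.3)),.342])
seat=np.array([.5197,-.294,.206])+.009*nn
for th in (20,30,35): show('hang',seat-.061*sl,-4.3,th); show('out',seat-.061*sl+.06*nn,-4.3,th)
E
```

```text
stand 40 up 1 False [ 0.01 -0.29  2.69  4.16  0.22  0.73]
stand 40 up -1 False [ 0.01 -0.29  2.69  4.16  0.22 -2.42]
lifted 40 up 1 True [ 0.01 -0.62  2.54 -0.48  0.41 -0.97]
lifted 40 up -1 True [ 0.01 -0.62  2.54 -0.48  0.41  2.18]
stand 50 up 1 False [-0.02 -0.3   2.59 -0.71  0.21 -0.71]
stand 50 up -1 False [-0.02 -0.3   2.59 -0.71  0.21  2.43]
lifted 50 up 1 True [-0.02 -0.55  2.42 -0.24  0.59 -1.21]
lifted 50 up -1 True [-0.02 -0.55  2.42 -0.24  0.59  1.93]
stand 55 up 1 True [-0.04 -0.28  2.54 -0.38  0.3  -1.04]
stand 55 up -1 True [-0.04 -0.28  2.54 -0.38  0.3   2.1 ]
lifted 55 up 1 True [-0.04 -0.5   2.37 -0.18  0.68 -1.28]
lifted 55 up -1 True [-0.04 -0.5   2.37 -0.18  0.68  1.87]
stand 60 up 1 True [-0.05 -0.25  2.48 -0.23  0.4  -1.2 ]
stand 60 up -1 True [-0.05 -0.25  2.48 -0.23  0.4   1.94]
lifted 60 up 1 True [-0.05 -0.45  2.31 -0.13  0.77 -1.32]
lifted 60 up -1 True [-0.05 -0.45  2.31 -0.13  0.77  1.82]
rest 30 up 1 False [0.22 0.08 2.58 2.56 0.61 1.87]
rest 30 up -1 False [ 0.22  0.08  2.58  2.56  0.61 -1.27]
rest 35 up 1 True [0.24 0.03 2.54 2.44 0.46 2.01]
rest 35 u
[... 483 characters left out ...]
  1.73 -0.05  1.26  1.42]
hang 20 up 1 True [-1.06  0.09  2.54  1.92  0.99  2.08]
hang 20 up -1 True [-1.06  0.09  2.54  1.92  0.99 -1.06]
out 20 up 1 False [-1.23 -0.04  2.6   1.73  1.05  2.18]
out 20 up -1 False [-1.23 -0.04  2.6   1.73  1.05 -0.96]
hang 30 up 1 True [-1.   -0.03  2.5   1.71  0.77  2.37]
hang 30 up -1 True [-1.   -0.03  2.5   1.71  0.77 -0.78]
out 30 up 1 True [-1.15 -0.16  2.56  1.52  0.87  2.47]
out 30 up -1 True [-1.15 -0.16  2.56  1.52  0.87 -0.67]
hang 35 up 1 True [-0.97 -0.07  2.47  1.56  0.69  2.54]
hang 35 up -1 True [-0.97 -0.07  2.47  1.56  0.69 -0.6 ]
out 35 up 1 False [-1.11 -0.2   2.52  1.39  0.8  -3.65]
out 35 up -1 True [-1.11 -0.2   2.52  1.39  0.8  -0.5 ]
```

>>> move_arm(deltas=[[[0.013, 0.054, 0], [0.2, -0.4, -0.4], -0.4], [[0.013, 0.054, 0], [0.4, -0.765, -0.8], -0.4], [[0.013, 0.054, 0], [0.4, -0.765, -1], -0.4], [[0.013, 0.054, 0], [0.4, -0.765, -1], -0.4]])

```text
time: 3.2
tool_pos: [0.4132, -0.0208, 0.2496]
tcp_rot: [0.297, 2.522, -0.092]
wrist_force: [-0.1, -0.5, 0.6]
width: 0.701
```

```bash
python3 - <<'E'
from h import *
s=status.read_state(); print({k:np.round(s[k],4) for k in ['time','q','tool_pos','tcp_rot','width']})
R=cv2.Rodrigues(np.array(s['tcp_rot']))[0]; print(R.round(3))
im,d=read_camera('wrist'); ci=camera_info('wrist'); np.savez('w2.npz',im=im,d=d,**{k:np.array(ci[k]) for k in 'K D R t'.split()})
save('w2.png',cv2.resize(im,(800,600))); P=cloud(ci,d)
hsv=cv2.cvtColor(im,cv2.COLOR_RGB2HSV); H,S,V=[hsv[...,i].astype(int) for i in range(3)]
for c,m in {'blue':(H>105)&(H<130)&(S>130)&(V>60)}.items():
    k,l,st,ce=cv2.connectedComponentsWithStats(m.astype(np.uint8))
    for i in range(1,k):
        if st[i,4]<300: continue
        print(st[i],ce[i])
        q=P[l==i]; q=q[~np.isnan(q[:,0])]
        for z0 in np.arange(.08,.2,.015):
            b=q[abs(q[:,2]-z0)<.006]
            if len(b)>5: print(z0.round(3),len(b),np.median(b,0).round(4),b[:,1].min().round(4),b[:,1].max().round(4), np.polyfit(b[:,1],b[:,0],1).round(3))
E
```

```text
{'time': np.float64(3.2), 'q': array([-2.0000e-04, -7.1600e-01,  2.4663e+00, -1.8260e-01,  8.0760e-01,
       -1.2500e+00]), 'tool_pos': array([ 0.4132, -0.0208,  0.2496]), 'tcp_rot': array([ 0.2967,  2.5218, -0.0917]), 'width': np.float64(0.7015)}
[[-0.8    0.232  0.553]
 [ 0.191  0.973 -0.131]
 [-0.569  0.001 -0.823]]
[ 261  133   53  118 4662] [286.00879451 197.01801802]
0.08 200 [ 0.4793 -0.028   0.0799] -0.0398 -0.0169 [0.224 0.486]
0.095 226 [ 0.4792 -0.0282  0.095 ] -0.0408 -0.0165 [0.234 0.486]
0.11 253 [ 0.4794 -0.0282  0.1102] -0.0408 -0.0165 [0.229 0.486]
0.125 307 [ 0.4796 -0.0278  0.1256] -0.0478 -0.009 [0.228 0.486]
0.14 518 [ 0.4801 -0.0288  0.14  ] -0.049 -0.0087 [0.23  0.487]
0.155 547 [ 0.4801 -0.0276  0.1552] -0.0481 -0.0087 [0.233 0.487]
0.17 627 [ 0.4801 -0.0278  0.1699] -0.049 -0.0088 [0.229 0.487]
0.185 654 [ 0.4803 -0.0284  0.1851] -0.0482 -0.0088 [0.235 0.487]
0.2 317 [ 0.4811 -0.0284  0.1971] -0.0433 -0.0143 [0.216 0.487]
[ 479  248   70   53 1301] [520.31667948 278.85472713]
0.125 124 [0.7114 0.2244 0.1285] 0.2134 0.2486 [-0.356  0.794]
0.14 318 [0.7104 0.2245 0.1402] 0.213 0.2485 [-0.424  0.809]
0.155 356 [0.7213 0.231  0.152 ] 0.213 0.2501 [0.055 0.709]
[  6 289  35  38 810] [ 24.53333333 307.20617284]
0.2 312 [ 0.5126 -0.2903  0.1998] -0.31 -0.2766 [0.113 0.546]
```

View pics/w2.png

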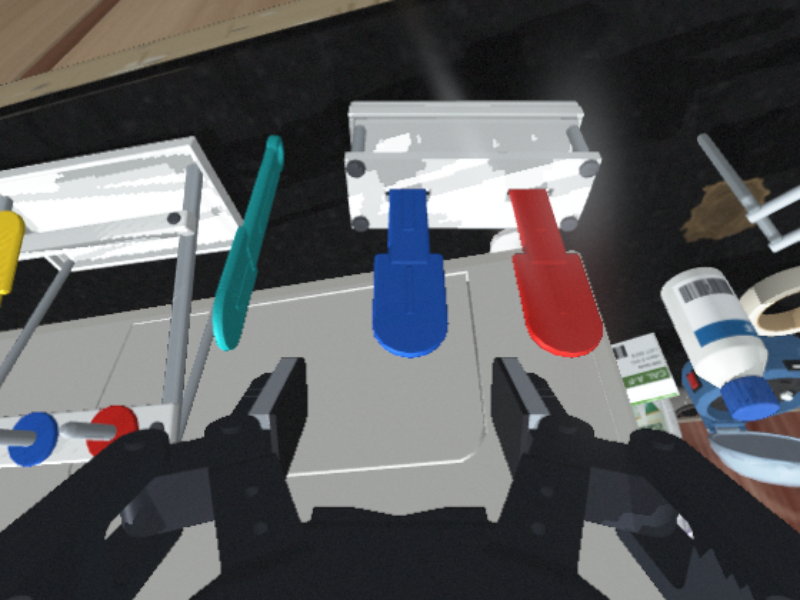

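The paddle's handle centre is at (0.483,-0.029). The blade spans y -0.049 to -0.009 and the jaws are at (285,400) and (515,400), so they straddle it. Going in along the tool axis.

>>> move_arm(deltas=[[[0, 0, 0], [0.08, 0.02, -0.3], -0.4], [[0, 0, 0], [0.15, 0.04, -0.62], -0.4], [[0, 0, 0], [0.15, 0.04, -0.62], -0.4]])

```text
time: 3.62
tool_pos: [0.428, -0.0136, 0.1886]
tcp_rot: [0.286, 2.52, -0.09]
wrist_force: [-0.4, 0.0, -0.2]
width: 0.7
```

>>> move_arm(deltas=[[[0, 0, 0], [0.15, -0.036, -0.226], -0.4], [[0, 0, 0], [0.3, -0.072, -0.452], -0.4], [[0, 0, 0], [0.45, -0.108, -0.679], -0.4], [[0, 0, 0], [0.53, -0.126, -0.792], -0.4], [[0, 0, 0], [0.608, -0.144, -0.905], -0.4], [[0, 0, 0], [0.608, -0.144, -0.905], -0.4]])

```text
time: 4.38
tool_pos: [0.4912, -0.0289, 0.101]
tcp_rot: [0.287, 2.514, -0.09]
wrist_force: [-0.7, -0.7, -0.6]
width: 0.702
```

```bash
python3 - <<'E'
from h import *
s=status.read_state(); print({k:np.round(s[k],4) for k in ['time','q','tool_pos','tcp_rot','width','wrist_force']})
R=cv2.Rodrigues(np.array(s['tcp_rot']))[0]; print(R.round(3))
im,d=read_camera('wrist'); save('w3.png',im)
E
```

```text
{'time': np.float64(4.375), 'q': array([-0.0298, -0.283 ,  2.5361, -0.384 ,  0.3054, -1.0404]), 'tool_pos': array([ 0.4912, -0.0289,  0.101 ]), 'tcp_rot': array([ 0.2874,  2.5144, -0.0903]), 'width': np.float64(0.7024), 'wrist_force': array([-0.7449, -0.7208, -0.5926])}
[[-0.797  0.225  0.561]
 [ 0.185  0.974 -0.129]
 [-0.576  0.    -0.818]]
```

View pics/w3.png

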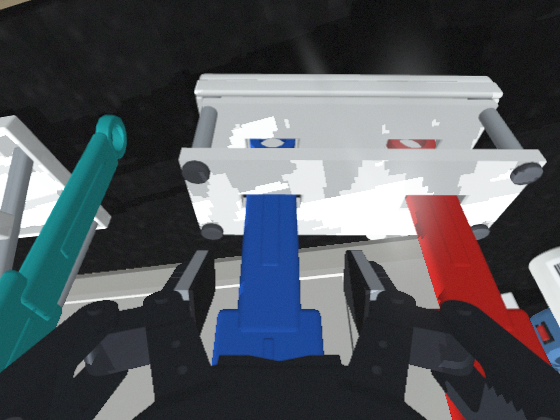

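The jaws straddle the handle at (271,260), about 2 mm off centre. I'll correct that and close.

>>> move_arm(deltas=[[[0, 0, 0], [-0.005, -0.022, 0], -0.4], [[0, 0, 0], [-0.005, -0.022, 0], 0.6], [[0, 0, 0], [-0.005, -0.022, 0], 1], [[0, 0, 0], [-0.005, -0.022, 0], 1], [[0, 0, 0], [-0.005, -0.022, 0], 1], [[0, 0, 0], [-0.005, -0.022, 0], 1]], grip_force=50)

```text
time: 5.18
tool_pos: [0.4899, -0.0317, 0.1004]
tcp_rot: [0.289, 2.513, -0.09]
wrist_force: [-0.3, 0.9, 5.7]
width: 0.42
```

>>> move_arm(deltas=[[[0, 0, 0], [0, 0, 0.15], 1], [[0, 0, 0], [0, 0, 0.3], 1], [[0, 0, 0], [0, 0, 0.5], 1], [[0, 0, 0], [0, 0, 0.75], 1], [[0, 0, 0], [0, 0, 1], 1], [[0, 0, 0], [0, 0, 1], 1]])

```text
time: 5.92
tool_pos: [0.4893, -0.0317, 0.2006]
tcp_rot: [0.29, 2.513, -0.09]
wrist_force: [0.4, 0.2, -1.4]
width: 0.423
```

```bash
python3 - <<'E'
from h import *
from ik import *
s=status.read_state(); print({k:np.round(s[k],4) for k in ['time','q','tool_pos','tcp_rot','width','wrist_force']})
R0=cv2.Rodrigues(np.array(s['tcp_rot']))[0]; p0=np.array(s['tool_pos']); z=R0[:,2]
# planned: raise to z .33, back; roll; then yaw/pitch/translate
def chk(n,p,R,qp):
    r=ik(p,R); 
    if not r: print(n,'none');return qp
    ok,q=min(r,key=lambda a:np.abs(a[1]-qp).max()); print(n,p.round(3),ok,q.round(2)); return q
q=s['q']
p1=np.array([.43,p0[1],.33]); q=chk('lift',p1,R0,q)
for sg in (1,-1):
    qq=q
    for a in range(30,181,30): qq=chk('roll%d'%(sg*a),p1,(Ro.from_rotvec(sg*np.radians(a)*z)*Ro.from_matrix(R0)).as_matrix(),qq)
R1=(Ro.from_rotvec(np.pi*z)*Ro.from_matrix(R0)).as_matrix(); print('end roll',R1.round(3))
E
```

```text
{'time': np.float64(5.925), 'q': array([-0.039 , -0.4561,  2.4364, -0.2032,  0.5649, -1.2419]), 'tool_pos': array([ 0.4893, -0.0317,  0.2006]), 'tcp_rot': array([ 0.2896,  2.5133, -0.0903]), 'width': np.float64(0.423), 'wrist_force': array([ 0.4112,  0.185 , -1.411 ])}
lift [ 0.43  -0.032  0.33 ] True [-0.05 -0.7   2.32 -0.13  0.92 -1.35]
roll30 [ 0.43  -0.032  0.33 ] True [-0.05 -0.7   2.32 -0.13  0.92 -0.82]
roll60 [ 0.43  -0.032  0.33 ] True [-0.05 -0.7   2.32 -0.13  0.92 -0.3 ]
roll90 [ 0.43  -0.032  0.33 ] True [-0.05 -0.7   2.32 -0.13  0.92  0.23]
roll120 [ 0.43  -0.032  0.33 ] True [-0.05 -0.7   2.32 -0.13  0.92  0.75]
roll150 [ 0.43  -0.032  0.33 ] True [-0.05 -0.7   2.32 -0.13  0.92  1.27]
roll180 [ 0.43  -0.032  0.33 ] True [-0.05 -0.7   2.32 -0.13  0.92  1.8 ]
roll-30 [ 0.43  -0.032  0.33 ] True [-0.05 -0.7   2.32 -0.13  0.92 -1.87]
roll-60 [ 0.43  -0.032  0.33 ] True [-0.05 -0.7   2.32 -0.13  0.92 -2.39]
roll-90 [ 0.43  -0.032  0.33 ] False [-0.05 -0.7   2.32 -0.13  0.92 -2.92]
roll-120 [ 0.43  -0.032  0.33 ] False [-0.05 -0.7   2.32 -0.13  0.92 -3.44]
roll-150 [ 0.43  -0.032  0.33 ] True [-0.05 -0.7   2.32 -0.13  0.92  2.32]
roll-180 [ 0.43  -0.032  0.33 ] True [-0.05 -0.7   2.32 -0.13  0.92  1.8 ]
end roll [[ 0.796 -0.227  0.561]
 [-0.186 -0.974 -0.13 ]
 [ 0.576 -0.001 -0.817]]
```

The width reads 0.42, about 36 mm if linear, but the handle is 26 mm wide. I need to see what the pads hold.

```bash
python3 - <<'E'
from h import *
im,d=read_camera('wrist'); ci=camera_info('wrist'); P=cloud(ci,d)
a,_=read_camera('side'); b,_=read_camera('scene')
f=lambda x,w,h:cv2.resize(x,(w,h),interpolation=cv2.INTER_CUBIC)
A=np.hstack([f(im,533,400),np.vstack([f(a[190:270,220:320],267,200),f(b[170:290,190:310],267,200)])]); save('m4.png',A)
hsv=cv2.cvtColor(im,cv2.COLOR_RGB2HSV); H,S,V=[hsv[...,i].astype(int) for i in range(3)]
m=(H>105)&(H<130)&(S>130)&(V>60); m[:, :150]=0; m[:,400:]=0
q=P[m]; q=q[~np.isnan(q[:,0])]; q=q[q[:,0]<.6]; print(q.min(0),q.max(0))
for z0 in np.arange(q[:,2].min(),q[:,2].max(),.012):
    b=q[abs(q[:,2]-z0)<.005]
    if len(b)>5: print(z0.round(3),len(b),np.median(b,0).round(4),b[:,1].min().round(4),b[:,1].max().round(4))
E
```

```text
[ 0.4262283  -0.08503116 -0.00488617] [ 0.59986068 -0.00526144  0.25387116]
-0.005 58 [ 0.5829 -0.0663 -0.0038] -0.085 -0.0301
0.115 459 [ 0.4792 -0.0302  0.1137] -0.0424 -0.0167
0.127 339 [ 0.4778 -0.0305  0.128 ] -0.0432 -0.0174
0.139 538 [ 0.4776 -0.0296  0.1393] -0.0425 -0.0175
0.151 607 [ 0.4773 -0.0291  0.1513] -0.0423 -0.0173
0.163 701 [ 0.4773 -0.029   0.1633] -0.0425 -0.0172
0.175 805 [ 0.4774 -0.0288  0.1752] -0.0421 -0.017
0.187 920 [ 0.4775 -0.0287  0.1873] -0.0421 -0.017
0.199 1079 [ 0.4776 -0.0288  0.1993] -0.042 -0.017
0.211 1249 [ 0.4782 -0.0289  0.2112] -0.0421 -0.0169
0.223 1713 [ 0.4783 -0.0286  0.2241] -0.0461 -0.0109
0.235 2728 [ 0.479  -0.0287  0.2353] -0.0499 -0.009
0.247 56 [ 0.4788 -0.0287  0.2426] -0.0332 -0.0053
```

View pics/m4.png

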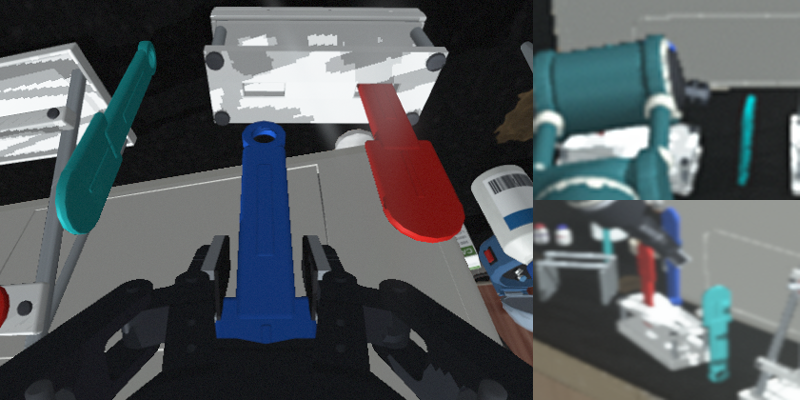

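The pads hold only the blade's shoulders at (270,310), not the handle, so the grip is poor. I'll lower the paddle back into its slot and regrasp about 14 mm lower.

>>> move_arm(deltas=[[[0, 0, 0], [0, 0, -0.25], 1], [[0, 0, 0], [0, 0, -0.5], 1], [[0, 0, 0], [0, 0, -0.7], 1], [[0, 0, 0], [0, 0, -0.85], 1], [[0, 0, 0], [0, 0, -0.97], 1], [[0, 0, 0], [0, 0, -0.98], 1]])

```text
time: 6.82
tool_pos: [0.4889, -0.0316, 0.1005]
tcp_rot: [0.289, 2.516, -0.09]
wrist_force: [-0.2, -0.0, 3.2]
width: 0.417
```

```bash
python3 - <<'E'
from h import *
from ik import *
s=status.read_state(); print({k:np.round(s[k],4) for k in ['time','q','tool_pos','wrist_force']})
for th in (55,57,59):
  for e in (.009,.012):
    R=tool(-13.1,th,1); p=np.array([.4825,-.0302,.097])+e*R[:,2]; print(th,e,p.round(4),[(ok,q.round(3)) for ok,q in ik(p,R)])
E
```

```text
{'time': np.float64(6.825), 'q': array([-0.039 , -0.2878,  2.5398, -0.3661,  0.3054, -1.0644]), 'tool_pos': array([ 0.4889, -0.0316,  0.1005]), 'wrist_force': array([-0.2428, -0.0092,  3.1775])}
55 0.009 [ 0.4875 -0.0314  0.0896] [(np.True_, array([-0.039, -0.266,  2.549, -0.407,  0.277, -1.022]))]
55 0.012 [ 0.4892 -0.0318  0.0872] [(np.True_, array([-0.04 , -0.256,  2.548, -0.418,  0.269, -1.011]))]
57 0.009 [ 0.4873 -0.0313  0.0895] [(np.True_, array([-0.045, -0.256,  2.527, -0.325,  0.317, -1.107]))]
57 0.012 [ 0.4889 -0.0317  0.0869] [(np.True_, array([-0.046, -0.246,  2.526, -0.332,  0.309, -1.1  ]))]
59 0.009 [ 0.487  -0.0313  0.0893] [(np.True_, array([-0.051, -0.244,  2.505, -0.263,  0.358, -1.171]))]
59 0.012 [ 0.4885 -0.0316  0.0867] [(np.True_, array([-0.052, -0.235,  2.504, -0.268,  0.35 , -1.166]))]
```

>>> move_arm(deltas=[[[0, 0, 0], [0, 0, 0], -0.4], [[0, 0, 0], [0, 0, 0], -0.4], [[0, 0, 0], [0, 0, -0.06], -0.4], [[0, 0, 0], [-0.005, 0, -0.13], -0.4], [[0, 0, 0], [-0.005, 0, -0.13], 0.3], [[0, 0, 0], [-0.005, 0, -0.13], 1], [[0, 0, 0], [-0.005, 0, -0.13], 1], [[0, 0, 0], [-0.005, 0, -0.13], 1], [[0, 0, 0], [-0.005, 0, -0.13], 1]], grip_force=60)

```text
time: 7.95
tool_pos: [0.4879, -0.0317, 0.0878]
tcp_rot: [0.289, 2.516, -0.091]
wrist_force: [-0.5, 1.2, -0.8]
width: 0.291
```

Width is now 0.29, about 25 mm, so it's on the handle. I'll lift, move back and up, and roll the tool 180°.

>>> move_arm(deltas=[[[0, 0, 0], [0, 0, 0.2], 1], [[0, 0, 0], [0, 0, 0.4], 1], [[0, 0, 0], [0, 0, 0.6], 1], [[0, 0, 0], [0, 0, 0.8], 1], [[0, 0, 0], [0, 0, 1], 1]])

```text
time: 8.57
tool_pos: [0.4877, -0.0317, 0.1883]
tcp_rot: [0.289, 2.516, -0.091]
wrist_force: [0.3, -1.0, -1.2]
width: 0.287
```

>>> move_arm(deltas=[[[0, 0, 0], [-0.1, 0, 0.3], 1], [[0, 0, 0], [-0.25, 0, 0.6], 1], [[0, 0, 0], [-0.4, 0, 0.8], 1], [[0, 0, 0], [-0.55, 0, 1], 1], [[0, 0, 0], [-0.55, 0, 1], 1]])

```text
time: 9.2
tool_pos: [0.4335, -0.0317, 0.2904]
tcp_rot: [0.289, 2.511, -0.09]
wrist_force: [0.0, 0.1, -0.3]
width: 0.287
```

>>> move_arm(deltas=[[[0.056, -0.013, -0.082], [0, 0, 0.1], 1], [[0.112, -0.026, -0.163], [0, 0, 0.2], 1], [[0.168, -0.039, -0.245], [0, 0, 0.3], 1], [[0.224, -0.052, -0.327], [0, 0, 0.4], 1], [[0.28, -0.065, -0.408], [0, 0, 0.45], 1], [[0.337, -0.078, -0.49], [0, 0, 0.45], 1], [[0.393, -0.091, -0.572], [0, 0, 0.45], 1], [[0.449, -0.104, -0.654], [0, 0, 0.45], 1], [[0.505, -0.117, -0.735], [0, 0, 0.45], 1], [[0.561, -0.13, -0.817], [0, 0, 0.45], 1]])

```text
time: 10.45
tool_pos: [0.4329, -0.0317, 0.3309]
tcp_rot: [2.053, 1.624, 0.518]
wrist_force: [-0.2, -0.0, -1.2]
width: 0.291
```

>>> move_arm(deltas=[[[0.056, -0.013, -0.082], [0, 0, 0], 1], [[0.112, -0.026, -0.163], [0, 0, 0], 1], [[0.168, -0.039, -0.245], [0, 0, 0], 1], [[0.224, -0.052, -0.327], [0, 0, 0], 1], [[0.28, -0.065, -0.408], [0, 0, 0], 1], [[0.337, -0.078, -0.49], [0, 0, 0], 1], [[0.393, -0.091, -0.572], [0, 0, 0], 1], [[0.449, -0.104, -0.654], [0, 0, 0], 1], [[0.505, -0.117, -0.735], [0, 0, 0], 1], [[0.561, -0.13, -0.817], [0, 0, 0], 1], [[0.561, -0.13, -0.817], [0, 0, 0], 1]])

```text
time: 11.82
tool_pos: [0.4328, -0.0317, 0.3311]
tcp_rot: [2.912, -0.33, 0.924]
wrist_force: [-1.0, -0.5, 0.4]
width: 0.293
```

```bash
cat > plan.py <<'E'
from h import *
from ik import *
def chk(n,p,R,qp):
    r=ik(p,R)
    if not r: print(n,'none');return qp
    ok,q=min(r,key=lambda a:np.abs(a[1]-qp).max()); print(n,np.round(p,3),ok,q.round(2),'jump %.2f'%np.abs(q-qp).max()); return q
def path(p0,R0,p1,R1,q,n=8,lab=''):
    rv=(Ro.from_matrix(R1)*Ro.from_matrix(R0).inv()).as_rotvec()
    print(lab,'turn fs',(rv/(np.pi/2)).round(3),'shift fs',((p1-p0)/.1).round(3))
    for k in range(1,n+1):
        q=chk(lab+str(k),p0+(p1-p0)*k/n,(Ro.from_rotvec(rv*k/n)*Ro.from_matrix(R0)).as_matrix(),q)
    return q
E
python3 - <<'E'
from plan import *
s=status.read_state(); print({k:np.round(s[k],4) for k in ['time','q','tool_pos','tcp_rot','wrist_force','width']})
R0=cv2.Rodrigues(np.array(s['tcp_rot']))[0]; p0=np.array(s['tool_pos']); q=s['q']; print(R0.round(3))
im,d=read_camera('wrist'); P=cloud(camera_info('wrist'),d); save('w5.png',im)
hsv=cv2.cvtColor(im,cv2.COLOR_RGB2HSV); H,S,V=[hsv[...,i].astype(int) for i in range(3)]
m=(H>105)&(H<130)&(S>130)&(V>60)
k,l,st,ce=cv2.connectedComponentsWithStats(m.astype(np.uint8))
for i in range(1,k):
    if st[i,4]<400: continue
    b=P[l==i]; b=b[~np.isnan(b[:,0])]; u,sv,vt=np.linalg.svd(b-b.mean(0),full_matrices=False)
    print(st[i],b.mean(0).round(3),b.min(0).round(3),b.max(0).round(3),'long',vt[0].round(3),'n',vt[2].round(3))
R1=tool(34.3,35,-1); g=np.array([.530,.255,.092])
hi=np.array([.50,.235,.30])+.01*R1[:,2]
q=path(p0,R0,hi,R1,q,10,'to')
q=path(hi,R1,g+.01*R1[:,2],R1,q,6,'dn')
E
```

```text
{'time': np.float64(11.825), 'q': array([-0.0478, -0.6975,  2.3171, -0.1301,  0.9192,  1.7954]), 'tool_pos': array([ 0.4328, -0.0317,  0.3311]), 'tcp_rot': array([ 2.9115, -0.3299,  0.9237]), 'wrist_force': array([-1.0337, -0.4703,  0.3944]), 'width': np.float64(0.2931)}
[[ 0.796 -0.224  0.562]
 [-0.182 -0.975 -0.13 ]
 [ 0.577  0.001 -0.817]]
[   1   79   49   48 1347] [0.742 0.242 0.126] [ 0.705  0.211 -0.001] [0.856 0.358 0.151] long [-0.704 -0.481  0.523] n [ 0.665 -0.186  0.723]
[504 126  39  30 628] [ 0.517 -0.297  0.205] [ 0.508 -0.478 -0.002] [ 0.581 -0.278  0.222] long [ 0.189 -0.626 -0.757] n [-0.962 -0.271 -0.016]
[  239   140    81   221 11862] [ 0.436 -0.031  0.339] [ 0.392 -0.106 -0.004] [0.59  0.025 0.397] long [-0.776  0.163  0.609] n [0.23  0.973 0.033]
to turn fs [ 0.043 -0.222  0.52 ] shift fs [ 0.739  2.713 -0.369]
to1 [ 0.44  -0.005  0.327] True [-0.01 -0.71  2.34 -0.09  0.87  1.74] jump 0.05
to2 [0.448 0.023 0.324] True [ 0.02 -0.71  2.36 -0.05  0.81  1.68] jump 0.06
to3 [0.455 0.05  0.32 ] True [ 0.05 -0.71  2.38  0.    0.75  1.61] jump 0.07
to4 [0.462 0.077 0.3
[... 332 characters left out ...]
.44  0.5   0.47  0.96] jump 0.19
to9 [0.499 0.212 0.298] True [ 0.18 -0.55  2.44  0.69  0.44  0.74] jump 0.22
to10 [0.507 0.24  0.294] True [ 0.2  -0.5   2.44  0.89  0.42  0.49] jump 0.25
dn turn fs [0. 0. 0.] shift fs [ 0.3   0.2  -2.08]
dn1 [0.512 0.243 0.26 ] True [ 0.2  -0.44  2.47  1.07  0.37  0.29] jump 0.19
dn2 [0.517 0.246 0.225] True [ 0.21 -0.36  2.5   1.33  0.32  0.03] jump 0.27
dn3 [0.522 0.25  0.19 ] True [ 0.22 -0.28  2.52  1.65  0.31 -0.31] jump 0.34
dn4 [0.527 0.253 0.156] True [ 0.23 -0.19  2.54  1.98  0.33 -0.65] jump 0.34
dn5 [0.532 0.256 0.121] True [ 0.23 -0.09  2.55  2.25  0.38 -0.93] jump 0.28
dn6 [0.537 0.26  0.086] True [ 0.24  0.02  2.55  2.43  0.46 -1.13] jump 0.20
```

The roll is done and the IK path to above the rest is continuous. I'll move there in three equal steps.

>>> move_arm(deltas=[[[0.005, -0.025, 0.058], [0.08, 0.3, -0.04], 1], [[0.01, -0.049, 0.115], [0.16, 0.6, -0.08], 1], [[0.0143, -0.074, 0.173], [0.247, 0.9, -0.12], 1]])

```text
time: 12.25
tool_pos: [0.4578, 0.0592, 0.3202]
tcp_rot: [-2.89, -0.057, -1.105]
wrist_force: [-0.2, -0.5, -1.4]
width: 0.289
```

>>> move_arm(deltas=[[[0.005, -0.025, 0.058], [0.08, 0.3, -0.04], 1], [[0.01, -0.049, 0.115], [0.16, 0.6, -0.08], 1], [[0.0143, -0.074, 0.173], [0.247, 0.9, -0.12], 1]])

```text
time: 12.62
tool_pos: [0.4823, 0.1492, 0.3081]
tcp_rot: [-2.69, -0.425, -1.208]
wrist_force: [0.7, 0.0, -1.2]
width: 0.293
```

>>> move_arm(deltas=[[[0.005, -0.025, 0.058], [0.08, 0.3, -0.04], 1], [[0.01, -0.049, 0.115], [0.16, 0.6, -0.08], 1], [[0.0143, -0.074, 0.173], [0.247, 0.9, -0.12], 1], [[0.0143, -0.074, 0.173], [0.247, 0.9, -0.12], 1], [[0.0143, -0.074, 0.173], [0.247, 0.9, -0.12], 1]])

```text
time: 13.25
tool_pos: [0.5069, 0.2378, 0.2962]
tcp_rot: [-2.455, -0.753, -1.278]
wrist_force: [-0.2, 0.0, -0.8]
width: 0.29
```

```bash
python3 - <<'E'
from plan import *
s=status.read_state(); print({k:np.round(s[k],4) for k in ['time','q','tool_pos','tcp_rot','wrist_force','width']})
R0=cv2.Rodrigues(np.array(s['tcp_rot']))[0]; p0=np.array(s['tool_pos']); q=s['q']; print(R0.round(3))
im,d=read_camera('wrist'); P=cloud(camera_info('wrist'),d); ci=camera_info('wrist')
np.savez('w6.npz',im=im,d=d,**{k:np.array(ci[k]) for k in 'K D R t'.split()})
hsv=cv2.cvtColor(im,cv2.COLOR_RGB2HSV); H,S,V=[hsv[...,i].astype(int) for i in range(3)]
m=(H>105)&(H<130)&(S>130)&(V>60)&(np.linalg.norm(P-p0,axis=2)<.11)
b=P[m]; 
c=np.median(b,0)
for _ in range(3):
    u,sv,vt=np.linalg.svd(b-b.mean(0),full_matrices=False); b=b[abs((b-b.mean(0))@vt[2])<.004]
print(len(b),b.mean(0).round(4),'long',vt[0].round(3),'n',vt[2].round(3),'ext',((b-p0)@vt[0]).min().round(4),((b-p0)@vt[0]).max().round(4))
R1=tool(34.3,35,-1); pt=np.array([.5407,.2627,.0874]); path(p0,R0,pt,R1,q,4,'dn')
save('w6.png',cv2.resize(im,(800,600)))
E
```

```text
{'time': np.float64(13.25), 'q': array([ 0.1902, -0.5028,  2.4415,  0.8878,  0.4315,  0.4904]), 'tool_pos': array([0.5069, 0.2378, 0.2962]), 'tcp_rot': array([-2.4546, -0.7528, -1.2781]), 'wrist_force': array([-0.2174,  0.0317, -0.8376]), 'width': np.float64(0.2904)}
[[ 0.475  0.561  0.678]
 [ 0.321 -0.828  0.461]
 [ 0.82  -0.002 -0.573]]
11573 [0.5062 0.2383 0.3063] long [-0.824 -0.567 -0.002] n [ 0.001  0.003 -1.   ] ext -0.0791 0.045
dn turn fs [-0.001 -0.     0.002] shift fs [ 0.338  0.249 -2.088]
dn1 [0.515 0.244 0.244] True [ 0.21 -0.4   2.49  1.18  0.34  0.18] jump 0.31
dn2 [0.524 0.25  0.192] True [ 0.22 -0.28  2.52  1.65  0.31 -0.3 ] jump 0.48
dn3 [0.532 0.256 0.14 ] True [ 0.23 -0.13  2.54  2.12  0.35 -0.8 ] jump 0.50
dn4 [0.541 0.263 0.087] True [ 0.25  0.03  2.54  2.44  0.45 -1.13] jump 0.33
```

View pics/w6.png

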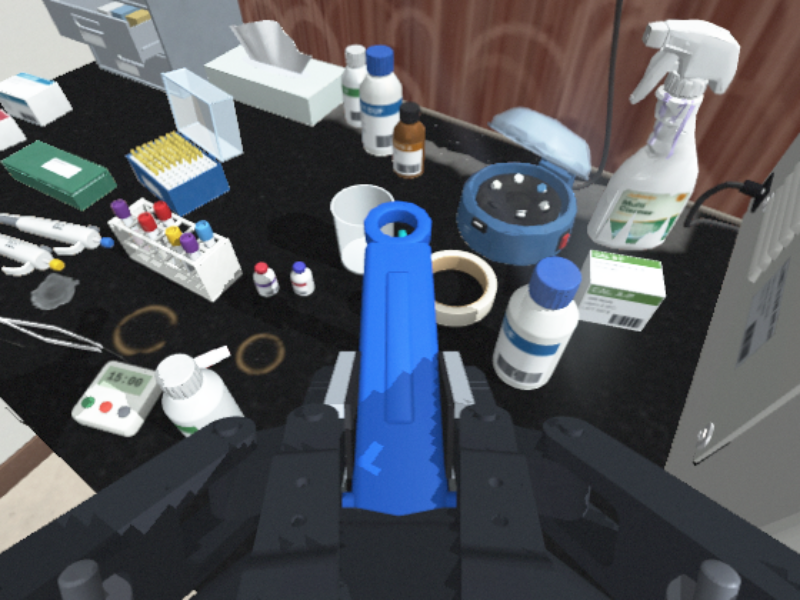

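The paddle is horizontal, gripped square at about x=+7, with the hole at (398,228). A white bottle stands at (195,395) near the gripper's left side, so I'll check its clearance and confirm the rest from the two pictures.

```bash
python3 - <<'E'
from plan import *
z=np.load('w6.npz'); P=cloud(z,z['d'])
for n,u,v in [('bottle cap',182,375),('bottle body',200,410),('timer',125,395),('buffer',555,280),('turq',402,233),('cup',362,195)]:
    print(n,np.nanmedian(P[int(v*.7)-1:int(v*.7)+2,int(u*.7)-1:int(u*.7)+2].reshape(-1,3),0).round(3))
# rest from w0 (straight above) & w1: points at z~.088 near rest
for f in ('w0','w1','w2'):
    z=np.load(f+'.npz'); Q=cloud(z,z['d']).reshape(-1,3); Q=Q[(abs(Q[:,2]-.086)<.006)&(Q[:,0]>.45)&(Q[:,0]<.63)&(Q[:,1]>.17)&(Q[:,1]<.34)]
    if len(Q)<30: print(f,len(Q)); continue
    a=np.radians(34.3); best=min((np.radians(t) for t in np.arange(28,40,.25)),key=lambda a:np.sum(np.std(np.c_[np.sort(Q[:,:2]@[np.cos(a),np.sin(a)])],axis=0)) if 0 else -np.sum(np.histogram(Q[:,:2]@[np.cos(a),np.sin(a)],bins=np.arange(.5,.68,.002))[0]**2))
    n=Q[:,:2]@[np.cos(best),np.sin(best)]; u=Q[:,:2]@[np.sin(best),-np.cos(best)]
    hh,ed=np.histogram(n,bins=np.arange(.54,.64,.004)); print(f,len(Q),np.degrees(best),dict(zip(ed.round(3),hh)),np.percentile(u,[1,99]).round(4))
E
```

```text
bottle cap [0.495 0.432 0.119]
bottle body [0.488 0.42  0.084]
timer [0.466 0.538 0.016]
buffer [0.715 0.229 0.149]
turq [0.658 0.338 0.188]
cup [0.787 0.483 0.074]
w0 925 35.5 {np.float64(0.54): np.int64(0), np.float64(0.544): np.int64(2), np.float64(0.548): np.int64(16), np.float64(0.552): np.int64(241), np.float64(0.556): np.int64(232), np.float64(0.56): np.int64(67), np.float64(0.564): np.int64(3), np.float64(0.568): np.int64(2), np.float64(0.572): np.int64(1), np.float64(0.576): np.int64(1), np.float64(0.58): np.int64(1), np.float64(0.584): np.int64(5), np.float64(0.588): np.int64(1), np.float64(0.592): np.int64(14), np.float64(0.596): np.int64(159), np.float64(0.6): np.int64(135), np.float64(0.604): np.int64(40), np.float64(0.608): np.int64(5), np.float64(0.612): np.int64(0), np.float64(0.616): np.int64(0), np.float64(0.62): np.int64(0), np.float64(0.624): np.int64(0), np.float64(0.628): np.int64(0), np.float64(0.632): np.int64(0)} [0.0429 0.1526]
w1 1729 36.0 {np.float64(0.54): np.int64(5), np.float64(0.544): np.int64(23), np.float64(0.548): np.int64(64), np.float64(0.552): np
[... 786 characters left out ...]
), np.float64(0.552): np.int64(38), np.float64(0.556): np.int64(212), np.float64(0.56): np.int64(140), np.float64(0.564): np.int64(12), np.float64(0.568): np.int64(0), np.float64(0.572): np.int64(3), np.float64(0.576): np.int64(19), np.float64(0.58): np.int64(19), np.float64(0.584): np.int64(13), np.float64(0.588): np.int64(17), np.float64(0.592): np.int64(19), np.float64(0.596): np.int64(37), np.float64(0.6): np.int64(108), np.float64(0.604): np.int64(67), np.float64(0.608): np.int64(8), np.float64(0.612): np.int64(0), np.float64(0.616): np.int64(0), np.float64(0.62): np.int64(0), np.float64(0.624): np.int64(0), np.float64(0.628): np.int64(0), np.float64(0.632): np.int64(0)} [0.1117 0.1418]
```

Clearance is fine. The refined rest centre is (0.528,0.2555). Lowering.

>>> move_arm(deltas=[[[0, 0, 0], [0.04, 0.03, -0.25], 1], [[0, 0, 0], [0.08, 0.06, -0.5], 1], [[0, 0, 0], [0.12, 0.09, -0.75], 1], [[0, 0, 0], [0.16, 0.125, -1], 1], [[0, 0, 0], [0.16, 0.125, -1], 1]])

```text
time: 13.92
tool_pos: [0.5219, 0.2502, 0.1945]
tcp_rot: [-2.456, -0.751, -1.274]
wrist_force: [0.4, -0.9, -0.5]
width: 0.287
```

>>> move_arm(deltas=[[[0, 0, 0], [0.04, 0.03, -0.22], 1], [[0, 0, 0], [0.08, 0.06, -0.44], 1], [[0, 0, 0], [0.12, 0.09, -0.66], 1], [[0, 0, 0], [0.16, 0.12, -0.88], 1], [[0, 0, 0], [0.16, 0.12, -0.88], 1], [[0, 0, 0], [0.16, 0.12, -0.88], 1]])

```text
time: 14.68
tool_pos: [0.5399, 0.2632, 0.1108]
tcp_rot: [-2.45, -0.753, -1.282]
wrist_force: [0.0, 0.7, -1.1]
width: 0.29
```

```bash
python3 - <<'E'
from plan import *
s=status.read_state(); print({k:np.round(s[k],4) for k in ['time','q','tool_pos','tcp_rot','wrist_force','width']})
print(cv2.Rodrigues(np.array(s['tcp_rot']))[0].round(3))
E
```

```text
{'time': np.float64(14.675), 'q': array([ 0.2466, -0.0352,  2.5355,  2.345 ,  0.4077, -1.0208]), 'tool_pos': array([0.5399, 0.2632, 0.1108]), 'tcp_rot': array([-2.4504, -0.753 , -1.2817]), 'wrist_force': array([ 0.0181,  0.6704, -1.0819]), 'width': np.float64(0.29)}
[[ 0.472  0.562  0.679]
 [ 0.319 -0.827  0.463]
 [ 0.822 -0.002 -0.57 ]]
```

Down the last 23 mm (watching force), then open gently to about 50 mm.

>>> move_arm(deltas=[[[0, 0, 0], [-0.005, 0, -0.1], 1], [[0, 0, 0], [-0.005, 0, -0.18], 1], [[0, 0, 0], [-0.005, 0, -0.23], 1], [[0, 0, 0], [-0.005, 0, -0.23], 1], [[0, 0, 0], [-0.005, 0, -0.23], 1]])

```text
time: 15.3
tool_pos: [0.5389, 0.263, 0.0867]
tcp_rot: [-2.452, -0.753, -1.281]
wrist_force: [1.1, 0.3, -0.7]
width: 0.289
```

```bash
python3 - <<'E'
from plan import *
s=status.read_state(); print({k:np.round(s[k],4) for k in ['time','q','tool_pos','tcp_rot','wrist_force','width']})
im,d=read_camera('wrist'); save('w7.png',im)
E
```

```text
{'time': np.float64(15.3), 'q': array([ 0.2473,  0.0312,  2.5436,  2.4542,  0.4612, -1.1403]), 'tool_pos': array([0.5389, 0.263 , 0.0867]), 'tcp_rot': array([-2.4516, -0.7528, -1.2805]), 'wrist_force': array([ 1.0686,  0.2921, -0.7019]), 'width': np.float64(0.289)}
```

>>> move_arm(deltas=[[[0, 0, 0], [0, 0, -0.01], 1], [[0, 0, 0], [0, 0, -0.015], 1], [[0, 0, 0], [0, 0, -0.015], 1]])

```text
time: 15.72
tool_pos: [0.5392, 0.2632, 0.0855]
tcp_rot: [-2.45, -0.752, -1.282]
wrist_force: [-1.9, -2.5, 4.6]
width: 0.289
```

>>> move_arm(deltas=[[[0, 0, 0], [0, 0, 0], 0.3], [[0, 0, 0], [0, 0, 0], 0.1], [[0, 0, 0], [0, 0, 0], -0.1], [[0, 0, 0], [0, 0, 0], -0.2], [[0, 0, 0], [0, 0, 0], -0.2], [[0, 0, 0], [-0.1, -0.07, 0.09], -0.2], [[0, 0, 0], [-0.2, -0.14, 0.17], -0.2], [[0, 0, 0], [-0.34, -0.23, 0.29], -0.2], [[0, 0, 0], [-0.48, -0.33, 0.6], -0.2], [[0, 0, 0], [-0.48, -0.33, 0.9], -0.2]])

```text
time: 16.98
tool_pos: [0.5037, 0.2338, 0.1767]
tcp_rot: [-2.458, -0.758, -1.261]
wrist_force: [-0.2, 1.0, -0.2]
width: 0.601
```

```bash
python3 - <<'E'
from plan import *
s=status.read_state(); print({k:np.round(s[k],4) for k in ['time','q','tool_pos','tcp_rot','wrist_force','width']})
R0=cv2.Rodrigues(np.array(s['tcp_rot']))[0]; p0=np.array(s['tool_pos'])
im,d=read_camera('wrist'); ci=camera_info('wrist'); P=cloud(ci,d); save('w8.png',im); np.savez('w8.npz',im=im,d=d,**{k:np.array(ci[k]) for k in 'K D R t'.split()})
hsv=cv2.cvtColor(im,cv2.COLOR_RGB2HSV); H,S,V=[hsv[...,i].astype(int) for i in range(3)]
m=(H>105)&(H<130)&(S>130)&(V>60)&(np.linalg.norm(P-[.535,.26,.095],axis=2)<.12)
b=P[m]
u,sv,vt=np.linalg.svd(b-b.mean(0),full_matrices=False); b=b[abs((b-b.mean(0))@vt[2])<.004]
print(len(b),b.mean(0).round(4),'long',vt[0].round(3),'n',vt[2].round(3),b.min(0),b.max(0))
ax=vt[0]*np.sign(vt[0][0]); t=b@ax; w=b@np.cross([0,0,1],ax)
for t0 in np.linspace(t.min(),t.max(),14): 
    k=abs(t-t0)<.004; print(t0.round(4),k.sum(),w[k].min().round(4),w[k].max().round(4),b[k,2].mean().round(4))
R1=tool(np.degrees(np.arctan2(ax[1],ax[0])),100,-1); pt=np.array([.535,.26,.18]); path(p0,R0,pt,R1,s['q'],6,'up')
E
```

```text
{'time': np.float64(16.975), 'q': array([ 0.1736, -0.3124,  2.5699,  1.6255,  0.3481, -0.3124]), 'tool_pos': array([0.5037, 0.2338, 0.1767]), 'tcp_rot': array([-2.4579, -0.7576, -1.2612]), 'wrist_force': array([-0.1666,  1.0396, -0.1689]), 'width': np.float64(0.601)}
1811 [0.5304 0.2574 0.0997] long [-0.821 -0.571  0.02 ] n [-0.571  0.82  -0.035] [0.48183115 0.22140941 0.09182726] [0.60556599 0.31059024 0.10252196]
0.5224 78 -0.0951 -0.0875 0.0986
0.5337 154 -0.0952 -0.088 0.0987
0.545 150 -0.0953 -0.0879 0.0991
0.5563 135 -0.0954 -0.0877 0.0997
0.5676 119 -0.0954 -0.0876 0.0997
0.5789 111 -0.0948 -0.0874 0.1004
0.5902 94 -0.0949 -0.0874 0.1005
0.6015 87 -0.095 -0.0879 0.1005
0.6128 81 -0.095 -0.0878 0.1006
0.6241 78 -0.0951 -0.0877 0.1008
0.6354 77 -0.0952 -0.0876 0.1003
0.6467 57 -0.0952 -0.0874 0.1003Traceback (most recent call last):
  File "<stdin>", line 12, in <module>
    return umr_minimum(a, axis, None, out, keepdims, initial, where)
ValueError: zero-size array to reduction operation minimum which has no identity
```

View pics/w8.png

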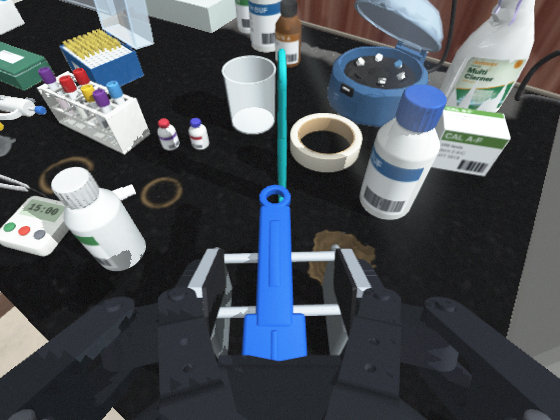

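```bash
python3 - <<'E'
from plan import *
s=status.read_state()
R0=cv2.Rodrigues(np.array(s['tcp_rot']))[0]; p0=np.array(s['tool_pos'])
z=np.load('w8.npz'); im=z['im']; P=cloud(z,z['d'])
hsv=cv2.cvtColor(im,cv2.COLOR_RGB2HSV); H,S,V=[hsv[...,i].astype(int) for i in range(3)]
m=(H>105)&(H<130)&(S>130)&(V>60)&(np.linalg.norm(P-[.535,.26,.095],axis=2)<.12)&(P[...,2]>.07)
b=P[m]; print(len(b),b.min(0).round(4),b.max(0).round(4),np.percentile(b[:,2],[5,25,50,75,95]).round(4))
ax=np.array([.825,.565,0]); w=b@[-.565,.825,0]; t=b@ax
for t0 in np.arange(t.min(),t.max(),.012):
    k=abs(t-t0)<.004; k2=k.sum()
    if k2>3: print(t0.round(4),k2,np.percentile(w[k],[2,98]).round(4),np.median(b[k,2]).round(4))
R1=tool(34.4,100,-1); pt=np.array([.535,.26,.18]); path(p0,R0,pt,R1,s['q'],6,'up')
E
```

```text
6772 [0.4746 0.2097 0.0875] [0.6061 0.314  0.1025] [0.0974 0.0986 0.0994 0.1001 0.1009]
0.5251 249 [-0.1061 -0.0723] 0.0984
0.5371 798 [-0.1071 -0.0678] 0.0984
0.5491 739 [-0.107  -0.0676] 0.0989
0.5611 405 [-0.0997 -0.0753] 0.0995
0.5731 360 [-0.0993 -0.075 ] 0.0996
0.5851 335 [-0.0995 -0.0752] 0.1
0.5971 307 [-0.099  -0.0746] 0.1
0.6091 294 [-0.1001 -0.0749] 0.1001
0.6211 257 [-0.0995 -0.0745] 0.1002
0.6331 234 [-0.0997 -0.0749] 0.1001
0.6451 215 [-0.1    -0.0744] 0.1001
0.6571 107 [-0.1003 -0.0739] 0.1001
0.6691 161 [-0.0968 -0.0772] 0.0997
up turn fs [-0.409  0.592  0.001] shift fs [ 0.304  0.258 -0.013]
up1 [0.51  0.239 0.181] True [ 0.24 -0.29  2.44  0.79  0.36  0.55] jump 0.86
up2 [0.515 0.243 0.181] True [ 0.29 -0.22  2.3   0.34  0.52  1.02] jump 0.46
up3 [0.52  0.247 0.181] True [ 0.34 -0.11  2.16  0.15  0.73  1.22] jump 0.20
up4 [0.525 0.251 0.18 ] True [0.38 0.   2.01 0.06 0.93 1.32] jump 0.21
up5 [0.53  0.256 0.18 ] True [0.41 0.13 1.86 0.   1.14 1.37] jump 0.20
up6 [0.535 0.26  0.18 ] True [ 0.43  0.27  1.71 -0.03  1.34  1.41] jump 0.20
```

The blue paddle lies square on both rails, with its hole at (276,197) and clear of the turquoise one. I'll plan the regrasp from above at 100° pitch and the hang at 30° pitch.

```bash
python3 - <<'E'
from plan import *
a=np.radians(-4.3); e=np.array([np.cos(a),np.sin(a),0]); Z=np.array([0,0,1.])
sl=.342*e+.94*Z; nn=-.94*e+.342*Z
seat=np.array([.5197,-.294,.206])+.009*nn
import itertools
for x,ph in itertools.product((0,42),(95,100,105,110)):
    Rg=tool(34.4,ph,-1); Rh=tool(-4.3,ph-70,-1); q0=np.array([.43,.3,1.7,0,1.3,1.4])
    P0=np.array([.825*.5777+.565*.0873,.565*.5777-.825*.0873,.092]) 
    g=P0+x*.001*np.array([.825,.565,0]); print('--',x,ph,g.round(4))
    qa=chk('grasp',g+.012*Rg[:,2],Rg,q0)
    for n,o,up in (('seat',0,0),('end',.045,0.003),('out',.065,.003),('outup',.065,.08)):
        h_=seat-(.081-x*.001)*sl+o*nn+up*sl; qb=chk(n,h_+.012*Rh[:,2],Rh,np.array([-1.1,0,2.5,1.6,.8,-.7]))
E
```

```text
-- 0 95 [0.5259 0.2544 0.092 ]
grasp [0.525 0.254 0.08 ] True [ 0.42  0.29  1.88 -0.02  1.06  1.4 ] jump 0.24
seat [ 0.494 -0.292  0.128] True [-1.05  0.07  2.54  1.85  0.9  -1.  ] jump 0.30
end [ 0.453 -0.289  0.146] False [-1.17 -0.03  2.58  1.71  0.95 -0.91] jump 0.21
out [ 0.435 -0.288  0.153] False [-1.22 -0.08  2.6   1.64  0.98 -0.88] jump 0.18
outup [ 0.461 -0.29   0.225] True [-1.14 -0.24  2.53  1.54  0.92 -0.6 ] jump 0.24
-- 0 100 [0.5259 0.2544 0.092 ]
grasp [0.524 0.253 0.08 ] True [ 0.43  0.34  1.81 -0.03  1.16  1.41] jump 0.14
seat [ 0.494 -0.292  0.127] True [-1.02  0.01  2.51  1.75  0.79 -0.85] jump 0.15
end [ 0.453 -0.289  0.145] True [-1.13 -0.09  2.56  1.6   0.85 -0.76] jump 0.09
out [ 0.434 -0.288  0.152] False [-1.18 -0.14  2.57  1.53  0.89 -0.73] jump 0.14
outup [ 0.46  -0.29   0.224] True [-1.11 -0.27  2.5   1.4   0.85 -0.45] jump 0.27
-- 0 105 [0.5259 0.2544 0.092 ]
grasp [0.523 0.253 0.08 ] True [ 0.43  0.39  1.75 -0.05  1.25  1.42] jump 0.09
seat [ 0.493 -0.292  0.126] True [-0.98 -0.03  2.49  1.61  0.7  -0.68] jump 0.12
end [ 0.452 -0.289  0.144] True [-1.08
[... 1676 characters left out ...]
  0.68 -0.51] jump 0.19
end [ 0.467 -0.29   0.184] True [-1.05 -0.21  2.49  1.37  0.76 -0.43] jump 0.27
out [ 0.448 -0.289  0.191] True [-1.1  -0.25  2.5   1.32  0.8  -0.4 ] jump 0.30
outup [ 0.474 -0.291  0.263] True [-1.03 -0.33  2.4   1.18  0.81 -0.14] jump 0.56
-- 42 110 [0.5606 0.2781 0.092 ]
grasp [0.557 0.276 0.081] True [ 0.45  0.52  1.59 -0.05  1.38  1.44] jump 0.22
seat [ 0.507 -0.293  0.165] True [-0.91 -0.12  2.41  1.31  0.63 -0.3 ] jump 0.40
end [ 0.466 -0.29   0.183] True [-1.   -0.22  2.45  1.21  0.72 -0.24] jump 0.46
out [ 0.447 -0.289  0.19 ] True [-1.05 -0.27  2.46  1.17  0.76 -0.23] jump 0.47
outup [ 0.473 -0.291  0.262] True [-0.99 -0.33  2.36  1.02  0.79  0.03] jump 0.73
```

>>> move_arm(deltas=[[[-0.03, 0.044, 0], [0.1, 0.08, 0.2], -0.2], [[-0.08, 0.117, 0], [0.2, 0.15, 0.3], -0.2], [[-0.135, 0.197, 0], [0.35, 0.25, 0.3], -0.2], [[-0.195, 0.284, 0], [0.35, 0.25, 0.2], -0.2], [[-0.26, 0.38, 0], [0.35, 0.25, 0.1], -0.2], [[-0.32, 0.467, 0], [0.35, 0.25, 0], -0.2], [[-0.38, 0.555, 0], [0.35, 0.25, 0], -0.2], [[-0.44, 0.64, 0], [0.35, 0.25, 0], -0.2], [[-0.44, 0.64, 0], [0.35, 0.25, 0], -0.2], [[-0.44, 0.64, 0], [0.35, 0.25, 0], -0.2]])

```text
time: 18.27
tool_pos: [0.5393, 0.2608, 0.1724]
tcp_rot: [2.903, 0.896, -0.404]
wrist_force: [0.5, -0.2, -0.0]
width: 0.601
```

```bash
python3 - <<'E'
from plan import *
s=status.read_state(); print({k:np.round(s[k],4) for k in ['time','q','tool_pos','tcp_rot','wrist_force','width']})
R0=cv2.Rodrigues(np.array(s['tcp_rot']))[0]; p0=np.array(s['tool_pos']); print(R0.round(3))
im,d=read_camera('wrist'); ci=camera_info('wrist'); P=cloud(ci,d); save('w9.png',im)
hsv=cv2.cvtColor(im,cv2.COLOR_RGB2HSV); H,S,V=[hsv[...,i].astype(int) for i in range(3)]
m=(H>105)&(H<130)&(S>130)&(V>60)&(np.linalg.norm(P-[.535,.26,.095],axis=2)<.12)&(P[...,2]>.07)
b=P[m]; print(len(b),b.min(0).round(4),b.max(0).round(4),np.percentile(b[:,2],[5,50,95]).round(4))
w=b@[-.565,.825,0]; t=b@[.825,.565,0]
for t0 in np.arange(t.min(),t.max(),.015):
    k=abs(t-t0)<.004
    if k.sum()>3: print(t0.round(4),k.sum(),np.percentile(w[k],[2,98]).round(4),np.median(b[k,2]).round(4))
print('t range',t.min(),t.max())
E
```

```text
{'time': np.float64(18.275), 'q': array([ 0.4325,  0.3453,  1.6346, -0.041 ,  1.4338,  1.4155]), 'tool_pos': array([0.5393, 0.2608, 0.1724]), 'tcp_rot': array([ 2.9031,  0.8964, -0.4035]), 'wrist_force': array([ 0.4576, -0.1783, -0.0218]), 'width': np.float64(0.601)}
[[ 0.795  0.563 -0.227]
 [ 0.543 -0.826 -0.149]
 [-0.271 -0.004 -0.962]]
8331 [0.4443 0.1927 0.0816] [0.6052 0.3139 0.0983] [0.0935 0.0952 0.0967]
0.4818 36 [-0.0966 -0.0802] 0.0942
0.4968 289 [-0.1051 -0.0694] 0.0945
0.5118 344 [-0.1064 -0.0681] 0.0945
0.5268 390 [-0.1065 -0.068 ] 0.0945
0.5418 419 [-0.1068 -0.0678] 0.0946
0.5568 392 [-0.1065 -0.0692] 0.0953
0.5718 319 [-0.0994 -0.0751] 0.0956
0.5868 310 [-0.0996 -0.0749] 0.0958
0.6018 329 [-0.0997 -0.0747] 0.0958
0.6168 341 [-0.099  -0.0747] 0.0957
0.6318 428 [-0.0992 -0.0747] 0.0957
0.6468 507 [-0.0983 -0.0751] 0.0956
0.6618 296 [-0.0986 -0.074 ] 0.0957
t range 0.48175218472505754 0.6716619732852727
```

>>> move_arm(deltas=[[[0, 0, 0], [-0.143, -0.068, -0.3], -0.2], [[0, 0, 0], [-0.143, -0.068, -0.6], -0.2], [[0, 0, 0], [-0.143, -0.068, -0.8], -0.2], [[0, 0, 0], [-0.143, -0.068, -0.91], -0.2], [[0, 0, 0], [-0.143, -0.068, -0.91], -0.2], [[0, 0, 0], [-0.143, -0.068, -0.91], -0.2]])

```text
time: 19.08
tool_pos: [0.5254, 0.2529, 0.0863]
tcp_rot: [2.905, 0.893, -0.391]
wrist_force: [-0.5, 0.5, -0.4]
width: 0.597
```

```bash
python3 - <<'E'
from plan import *
s=status.read_state(); print({k:np.round(s[k],4) for k in ['time','tool_pos','wrist_force','width']})
E
```

```text
{'time': np.float64(19.075), 'tool_pos': array([0.5254, 0.2529, 0.0863]), 'wrist_force': array([-0.5208,  0.4923, -0.3657]), 'width': np.float64(0.5968)}
```

>>> move_arm(deltas=[[[0, 0, 0], [0, 0.01, -0.045], -0.2], [[0, 0, 0], [0, 0.01, -0.045], 0.2], [[0, 0, 0], [0, 0.01, -0.045], 0.6], [[0, 0, 0], [0, 0.01, -0.045], 1], [[0, 0, 0], [0, 0.01, -0.045], 1], [[0, 0, 0], [0, 0.01, -0.045], 1], [[0, 0, 0], [0, 0.01, -0.045], 1]], grip_force=70)

```text
time: 19.95
tool_pos: [0.5249, 0.2537, 0.081]
tcp_rot: [2.905, 0.893, -0.393]
wrist_force: [-0.0, 1.4, 3.0]
width: 0.286
```

>>> move_arm(deltas=[[[0, 0, 0], [0, 0, 0.2], 1], [[0, 0, 0], [0, 0, 0.5], 1], [[0, 0, 0], [0, 0, 0.8], 1], [[0, 0, 0], [0, 0, 1], 1]])

```text
time: 20.45
tool_pos: [0.525, 0.2537, 0.183]
tcp_rot: [2.905, 0.893, -0.391]
wrist_force: [-0.2, 0.1, -0.7]
width: 0.284
```

>>> move_arm(deltas=[[[0, 0, 0], [-0.1, -0.1, 0.4], 1], [[0, 0, 0], [-0.2, -0.2, 0.8], 1], [[0, 0, 0], [-0.3, -0.3, 1], 1], [[0, 0, 0], [-0.3, -0.3, 1], 1]])

```text
time: 20.95
tool_pos: [0.4948, 0.2233, 0.2824]
tcp_rot: [2.906, 0.893, -0.389]
wrist_force: [0.0, -0.0, -1.9]
width: 0.284
```

```bash
python3 - <<'E'
from plan import *
s=status.read_state(); print({k:np.round(s[k],4) for k in ['time','q','tool_pos','tcp_rot','wrist_force','width']})
R0=cv2.Rodrigues(np.array(s['tcp_rot']))[0]; p0=np.array(s['tool_pos']); print(R0.round(3))
im,d=read_camera('wrist'); ci=camera_info('wrist'); P=cloud(ci,d); save('w10.png',im)
L=(P-p0)@R0 # tool frame
hsv=cv2.cvtColor(im,cv2.COLOR_RGB2HSV); H,S,V=[hsv[...,i].astype(int) for i in range(3)]
m=(H>105)&(H<130)&(S>130)&(V>60)&(np.linalg.norm(P-p0,axis=2)<.13)
b=L[m]; b=b[abs(b[:,2]-np.median(b[:,2]))<.04]
hd=b[(b[:,0]>.02)]; c=np.polyfit(hd[:,0],hd[:,2],1); print('n',len(b),'x range',b[:,0].min(),b[:,0].max(),'handle face z=a x+b',c.round(4),'tilt deg',np.degrees(np.arctan(c[0])))
for x0 in np.arange(.02,.1,.012):
    k=abs(b[:,0]-x0)<.003
    if k.sum()>3: print(x0.round(3),np.percentile(b[k,1],[2,98]).round(4),np.median(b[k,2]).round(4))
# target
Rh=tool(-4.3,35,-1); 
for y in (.12,0,-.1,-.22,-.289):
    pass
mid=np.array([.42,.05,.40]); q=path(p0,R0,mid,tool(15,70,-1),s['q'],5,'A'); q=path(mid,tool(15,70,-1),np.array([.42,-.20,.36]),Rh,q,6,'B'); path(np.array([.42,-.20,.36]),Rh,np.array([.434,-.288,.27]),Rh,q,4,'C')
E
```

```text
{'time': np.float64(20.95), 'q': array([ 0.4088,  0.1643,  1.6521, -0.0479,  1.5868,  1.389 ]), 'tool_pos': array([0.4948, 0.2233, 0.2824]), 'tcp_rot': array([ 2.9059,  0.8926, -0.3892]), 'wrist_force': array([ 0.0423, -0.0159, -1.9463]), 'width': np.float64(0.2843)}
[[ 0.798  0.561 -0.218]
 [ 0.542 -0.828 -0.147]
 [-0.263 -0.001 -0.965]]
n 18852 x range -0.0564472636489568 0.09021623369962667 handle face z=a x+b [-0.2649 -0.0128] tilt deg -14.837460483382126
0.02 [-0.0132  0.0111] -0.018
0.032 [-0.0133  0.0107] -0.0214
0.044 [-0.0134  0.0108] -0.0246
0.056 [-0.0136  0.0107] -0.0277
0.068 [-0.0131  0.0097] -0.0307
0.08 [-0.0142  0.0107] -0.0343
0.092 [-0.0057  0.0024] -0.0323
A turn fs [ 0.163 -0.358 -0.206] shift fs [-0.748 -1.733  1.176]
A1 [0.48  0.189 0.306] True [ 0.35  0.02  1.75 -0.04  1.51  1.4 ] jump 0.15
A2 [0.465 0.154 0.329] True [ 0.29 -0.13  1.84 -0.03  1.44  1.4 ] jump 0.14
A3 [0.45  0.119 0.353] True [ 0.21 -0.27  1.92 -0.    1.38  1.38] jump 0.14
A4 [0.435 0.085 0.376] True [ 0.11 -0.4   1.99  0.03  1.34  1.35] jump 0.14
A5 [0.42 0.05 0.4 ] True [-0.02 -0.53  2.04  0
[... 219 characters left out ...]
1.13  1.04] jump 0.16
B3 [ 0.42  -0.075  0.38 ] True [-0.51 -0.73  2.26  0.38  1.07  0.87] jump 0.18
B4 [ 0.42  -0.117  0.373] True [-0.69 -0.75  2.32  0.55  1.02  0.67] jump 0.20
B5 [ 0.42  -0.158  0.367] True [-0.87 -0.75  2.38  0.73  1.    0.47] jump 0.21
B6 [ 0.42 -0.2   0.36] True [-1.03 -0.72  2.42  0.92  0.99  0.27] jump 0.20
C turn fs [0. 0. 0.] shift fs [ 0.14 -0.88 -0.9 ]
C1 [ 0.424 -0.222  0.338] True [-1.06 -0.65  2.43  0.97  0.97  0.16] jump 0.10
C2 [ 0.427 -0.244  0.315] True [-1.09 -0.57  2.44  1.03  0.95  0.06] jump 0.10
C3 [ 0.43  -0.266  0.292] True [-1.11 -0.49  2.44  1.08  0.93 -0.04] jump 0.10
C4 [ 0.434 -0.288  0.27 ] True [-1.14 -0.4   2.44  1.13  0.91 -0.14] jump 0.10
```

The handle is gripped at 0.285, tilted 14.8° to the tool as planned. Carrying it round to the front of the frame.

>>> move_arm(deltas=[[[0.027, -0.06, -0.034], [-0.12, -0.29, 0.2], 1], [[0.054, -0.12, -0.069], [-0.25, -0.58, 0.4], 1], [[0.0815, -0.179, -0.103], [-0.374, -0.867, 0.588], 1]])

```text
time: 21.38
tool_pos: [0.4566, 0.1361, 0.3373]
tcp_rot: [3.053, 0.665, 0.065]
wrist_force: [0.5, -0.1, -0.4]
width: 0.278
```

>>> move_arm(deltas=[[[0.027, -0.06, -0.034], [-0.12, -0.29, 0.2], 1], [[0.054, -0.12, -0.069], [-0.25, -0.58, 0.4], 1], [[0.0815, -0.179, -0.103], [-0.374, -0.867, 0.588], 1]])

```text
time: 21.75
tool_pos: [0.4191, 0.0496, 0.3966]
tcp_rot: [-3.024, -0.398, -0.528]
wrist_force: [-0.6, -0.8, 0.5]
width: 0.282
```

>>> move_arm(deltas=[[[0.004, -0.043, -0.023], [0, -0.28, -0.04], 1], [[0.008, -0.087, -0.046], [0, -0.55, -0.09], 1], [[0.012, -0.13, -0.069], [0, -0.83, -0.13], 1]])

```text
time: 22.12
tool_pos: [0.4193, -0.0334, 0.3824]
tcp_rot: [-2.996, -0.236, -0.845]
wrist_force: [0.4, -0.1, -0.7]
width: 0.278
```

>>> move_arm(deltas=[[[0.004, -0.043, -0.023], [0, -0.28, -0.04], 1], [[0.008, -0.087, -0.046], [0, -0.55, -0.09], 1], [[0.012, -0.13, -0.069], [0, -0.83, -0.13], 1]])

```text
time: 22.5
tool_pos: [0.4193, -0.1164, 0.3693]
tcp_rot: [2.914, 0.066, 1.154]
wrist_force: [0.2, -0.8, -1.8]
width: 0.285
```

>>> move_arm(deltas=[[[0.004, -0.043, -0.023], [0, -0.28, -0.04], 1], [[0.008, -0.087, -0.046], [0, -0.55, -0.09], 1], [[0.012, -0.13, -0.069], [0, -0.83, -0.13], 1], [[0.012, -0.13, -0.069], [0, -0.83, -0.13], 1]])

```text
time: 23.0
tool_pos: [0.4183, -0.1999, 0.3543]
tcp_rot: [2.762, -0.112, 1.426]
wrist_force: [0.8, 0.2, -1.1]
width: 0.285
```

```bash
python3 - <<'E'
from plan import *
s=status.read_state(); print({k:np.round(s[k],4) for k in ['time','q','tool_pos','tcp_rot','wrist_force','width']})
R0=cv2.Rodrigues(np.array(s['tcp_rot']))[0]; p0=np.array(s['tool_pos']); print(R0.round(3))
im,d=read_camera('wrist'); ci=camera_info('wrist'); P=cloud(ci,d); save('w11.png',cv2.resize(im,(800,600))); np.savez('w11.npz',im=im,d=d,p=p0,Rt=R0,**{k:np.array(ci[k]) for k in 'K D R t'.split()})
print('hole pred px',proj(ci,R0@[.0767,-.0013,-.0290]+p0)*800/560)
for n,X in {'blue end':[.480,-.2912,.2204],'blue root':[.5197,-.294,.206]}.items(): print(n,proj(ci,X)*800/560)
hsv=cv2.cvtColor(im,cv2.COLOR_RGB2HSV); H,S,V=[hsv[...,i].astype(int) for i in range(3)]
for c,m in {'blue':(H>105)&(H<130)&(S>130)&(V>60),'red':((H<8)|(H>172))&(S>140)&(V>80),'yel':(H>15)&(H<32)&(S>140)&(V>80)}.items():
    m=m&(np.linalg.norm(P-[.515,-.294,.207],axis=2)<.1)
    k,l,st,ce=cv2.connectedComponentsWithStats(m.astype(np.uint8))
    for i in range(1,k):
        if st[i,4]<60: continue
        b=P[l==i]; u,sv,vt=np.linalg.svd(b-b.mean(0),full_matrices=False)
        print(c,(ce[i]/.7).round(),st[i,4],b.mean(0).round(4),b.min(0).round(4),b.max(0).round(4),'n',vt[2].round(3))
E
```

```text
{'time': np.float64(23.0), 'q': array([-1.0328, -0.7191,  2.4315,  0.9204,  0.9936,  0.2653]), 'tool_pos': array([ 0.4183, -0.1999,  0.3543]), 'tcp_rot': array([ 2.762 , -0.1115,  1.4258]), 'wrist_force': array([ 0.7823,  0.154 , -1.1489]), 'width': np.float64(0.2847)}
[[ 0.577 -0.078  0.813]
 [-0.049 -0.997 -0.061]
 [ 0.815 -0.005 -0.579]]
hole pred px [[401.43201424 132.0278287 ]]
blue end [[534.94530255 382.40900948]]
blue root [[520.34524372 342.45338868]]
blue [524. 343.] 602 [ 0.5161 -0.2947  0.2109] [ 0.498  -0.313   0.1909] [ 0.5238 -0.2785  0.2239] n [-0.93   0.051  0.363]
red [455. 341.] 207 [ 0.5199 -0.2457  0.2137] [ 0.5143 -0.2539  0.1997] [ 0.5264 -0.2385  0.2237] n [-0.913 -0.055  0.405]
yel [602. 373.] 1639 [ 0.4987 -0.3529  0.1892] [ 0.4776 -0.3731  0.1401] [ 0.5217 -0.3384  0.2245] n [ 0.902 -0.088 -0.423]
```

View pics/w11.png

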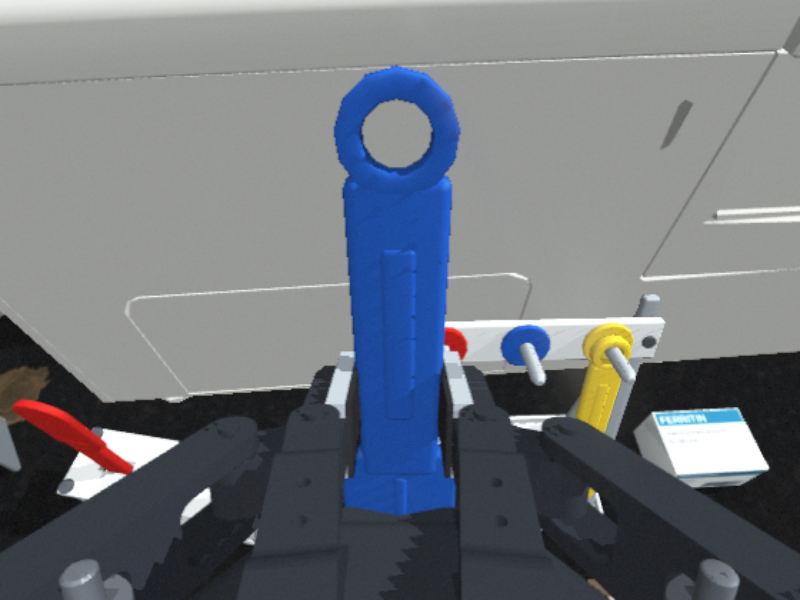

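The hole is at (397,133), the blue disc at (525,345) with its peg tip at (539,379), and yellow is at (610,345). I'll triangulate the disc centre and peg tip over three views and fix the hole in the tool frame.

```bash
python3 - <<'E'
from plan import *
def ray(z,u,v):
    p=cv2.undistortPoints(np.array([[[u,v]]],float),z['K'],z['D'])[0,0]; d=z['R'].T@np.array([p[0],p[1],1]); return -z['R'].T@z['t'],d/np.linalg.norm(d)
def tri(rs):
    A=np.zeros((3,3));b=np.zeros(3)
    for o,d in rs: M=np.eye(3)-np.outer(d,d); A+=M; b+=M@o
    X=np.linalg.solve(A,b); return X.round(4),[round(float(np.linalg.norm(np.cross(X-o,d))),4) for o,d in rs]
V={f:np.load(f+'.npz') for f in ('w1','w2','w11')}
ell={}
for f,(u,v) in {'w1':(47,328),'w2':(34,439),'w11':(525,345)}.items():
    im=V[f]['im']; hsv=cv2.cvtColor(im,cv2.COLOR_RGB2HSV); H,S,Vv=[hsv[...,i].astype(int) for i in range(3)]
    m=((H>105)&(H<130)&(S>120)&(Vv>50)).astype(np.uint8); k,l,st,ce=cv2.connectedComponentsWithStats(m)
    i=min((i for i in range(1,k) if st[i,4]>80),key=lambda i:np.hypot(*(ce[i]-np.array([u,v])*.7)))
    c=cv2.findContours((l==i).astype(np.uint8),cv2.RETR_EXTERNAL,cv2.CHAIN_APPROX_NONE)[0][0]; e=cv2.fitEllipse(cv2.convexHull(c)); ell[f]=e[0]; print(f,np.array(e[0])/.7,np.array(e[1])/.7,st[i])
print('disc face',tri([ray(V[f],*ell[f]) for f in ('w1','w2','w11')]),tri([ray(V[f],*ell[f]) for f in ('w1','w11')]))
print('end',tri([ray(V['w1'],10*.7,325*.7),ray(V['w11'],540*.7,380*.7)]))
# hole
z=V['w11']; im=z['im']; hsv=cv2.cvtColor(im,cv2.COLOR_RGB2HSV); m=((hsv[...,1]<60)).astype(np.uint8); m[:, :230]=0
k,l,st,ce=cv2.connectedComponentsWithStats(m); i=l[93,278]; print('hole',st[i],ce[i]/.7)
c=cv2.findContours((l==i).astype(np.uint8),cv2.RETR_EXTERNAL,cv2.CHAIN_APPROX_NONE)[0][0]; e=cv2.fitEllipse(c); print(e)
o,d=ray(z,*e[0]); R=z['Rt'];p=z['p']; o=R.T@(o-p); d=R.T@d
n=np.array([.2561,0,.9667])
P=cloud(z,z['d']); L=(P-p)@R; mb=(hsv[...,0]>105)&(hsv[...,0]<130)&(hsv[...,1]>130)&(np.linalg.norm(L,axis=2)<.12)&(L[...,0]>.015); b=L[mb]
cc=np.polyfit(b[:,0],b[:,2],1); print('face fit',cc, 'x max',b[:,0].max(),'y rng', [np.percentile(b[abs(b[:,0]-x)<.004][:,1],[3,97]).round(4) for x in (.02,.035,.05)])
a=np.arctan(-cc[0]); n=np.array([np.sin(a),0,np.cos(a)]); off=n@[0,0,cc[1]]+.004
t=(off-n@o)/(n@d); print('tilt',np.degrees(a),'hole tool',(o+t*d).round(4))
E
```

```text
w1 [ 45.52082879 329.65076991] [33.28582219 41.06775011] [ 19 218  26  27 433]
w2 [ 32.49484471 438.47939628] [44.55201285 58.0600575 ] [  6 289  35  38 813]
w11 [524.80769566 344.7555106 ] [39.44581713 49.37489646] [351 227  34  29 610]
disc face (array([ 0.5167, -0.2961,  0.2076]), [0.0008, 0.001, 0.0002]) (array([ 0.5162, -0.2963,  0.2077]), [0.0003, 0.0003])
end (array([ 0.4829, -0.2944,  0.2206]), [0.0016, 0.0016])
hole [ 253   69   50   48 1815] [396.14403778 132.85871704]
((277.3077392578125, 92.9976806640625), (46.34834671020508, 48.098140716552734), 95.17587280273438)
face fit [-0.2700154 -0.0155459] x max 0.08987774367137429 y rng [array([-0.0137,  0.0098]), array([-0.0139,  0.0097]), array([-0.0141,  0.0096])]
tilt 15.11039773075815 hole tool [ 0.0764 -0.0025 -0.032 ]
```

Disc face is (0.5165,-0.2962,0.2077) and the peg end agrees to 1 mm. The hole is at (0.0764,-0.0025,-0.032) in the tool frame. Moving to stand off on the peg axis.

>>> move_arm(deltas=[[[0, 0, 0], [0.03, -0.3, -0.25], 1], [[0, 0, 0], [0.06, -0.6, -0.5], 1], [[0, 0, 0], [0.117, -0.935, -0.843], 1], [[0, 0, 0], [0.117, -0.935, -0.843], 1]])

```text
time: 23.55
tool_pos: [0.4316, -0.2915, 0.2704]
tcp_rot: [2.766, -0.105, 1.427]
wrist_force: [0.2, 0.2, 0.1]
width: 0.283
```

>>> move_arm(deltas=[[[0, 0, 0], [0.03, 0, -0.25], 1], [[0, 0, 0], [0.06, 0, -0.5], 1], [[0, 0, 0], [0.1, 0, -0.7], 1], [[0, 0, 0], [0.14, 0, -0.95], 1], [[0, 0, 0], [0.14, 0, -0.95], 1], [[0, 0, 0], [0.14, 0, -0.95], 1]])

```text
time: 24.3
tool_pos: [0.4464, -0.2921, 0.1818]
tcp_rot: [2.754, -0.097, 1.433]
wrist_force: [0.4, -1.2, -1.2]
width: 0.283
```

```bash
cat > hole.py <<'E'
from plan import *
s=status.read_state(); print({k:np.round(s[k],4) for k in ['time','q','tool_pos','wrist_force','width']})
R=cv2.Rodrigues(np.array(s['tcp_rot']))[0]; p=np.array(s['tool_pos']); print(R.round(3))
nn=np.array([-.9377,.0656,.342]); sl=np.array([.3412,-.0239,.9397]); lat=np.cross(sl,nn); root=np.array([.5212,-.2965,.2060])
hole=p+R@[.0764,-.0025,-.032]
print('hole vs root: out %.4f up %.4f lat %.4f'%tuple((hole-root)@v for v in (nn,sl,lat)),'lat axis',lat.round(3))
px=R@[np.cos(np.radians(15.1)),0,-np.sin(np.radians(15.1))]; print('px',px.round(3),'vs sl deg',np.degrees(np.arccos(px@sl)))
E
python3 - <<'E'
from hole import *
im,d=read_camera('wrist'); ci=camera_info('wrist'); save('w12.png',im)
z=ci
for n,X in {'end':root+.042*nn,'hole':hole,'face':root+.005*nn}.items(): print(n,proj(ci,X).round(1))
hsv=cv2.cvtColor(im,cv2.COLOR_RGB2HSV); m=((hsv[...,0]>105)&(hsv[...,0]<130)&(hsv[...,1]>130)&(hsv[...,2]>50)).astype(np.uint8)
cs,hi=cv2.findContours(m,cv2.RETR_CCOMP,cv2.CHAIN_APPROX_NONE)
for c,h_ in zip(cs,hi[0]):
    if len(c)>40: print('hole' if h_[3]>=0 else 'outer',np.round(cv2.fitEllipse(c),1) if 0 else [np.round(v,1) for v in cv2.fitEllipse(c)],cv2.boundingRect(c))
tgt=p+(root+.060*nn-hole); print('pre corr fs',((root+.060*nn-.0*sl-hole)/.1).round(3))
E
```

```text
{'time': np.float64(24.3), 'q': array([-1.1102, -0.224 ,  2.5038,  1.3422,  0.8093, -0.4483]), 'tool_pos': array([ 0.4464, -0.2921,  0.1818]), 'wrist_force': array([ 0.3744, -1.2341, -1.1726]), 'width': np.float64(0.2829)}
[[ 0.572 -0.072  0.817]
 [-0.039 -0.997 -0.06 ]
 [ 0.819  0.003 -0.574]]
hole vs root: out 0.0733 up 0.0337 lat -0.0018 lat axis [-0.07  -0.998 -0.   ]
px [ 0.34  -0.022  0.94 ] vs sl deg nan
end [[278.3 151. ]]
hole [[272.8  88.3]]
face [[278.3 125.7]]
outer [array([278.3, 192.1]), array([ 78.8, 410.6]), np.float64(179.5)] (234, 47, 88, 314)
hole [array([277.,  88.]), array([37.4, 54.2]), np.float64(85.2)] (252, 68, 52, 41)
pre corr fs [ 0.008 -0.019 -0.362]hole.py:7: RuntimeWarning: invalid value encountered in arccos
  px=R@[np.cos(np.radians(15.1)),0,-np.sin(np.radians(15.1))]; print('px',px.round(3),'vs sl deg',np.degrees(np.arccos(px@sl)))
```

>>> move_arm(deltas=[[[0, 0, 0], [0, -0.01, -0.15], 1], [[0, 0, 0], [0.01, -0.02, -0.3], 1], [[0, 0, 0], [0.01, -0.02, -0.36], 1], [[0, 0, 0], [0.01, -0.02, -0.36], 1], [[0, 0, 0], [0.01, -0.02, -0.36], 1]])

```text
time: 24.98
tool_pos: [0.4468, -0.2949, 0.145]
tcp_rot: [2.754, -0.099, 1.432]
wrist_force: [0.4, 0.6, -0.1]
width: 0.287
```

```bash
python3 - <<'E' 2>/dev/null
from hole import *
im,d=read_camera('wrist'); ci=camera_info('wrist')
np.savez('w13.npz',im=im,d=d,p=p,Rt=R,**{k:np.array(ci[k]) for k in 'K D R t'.split()})
for n,X in {'end':root+.042*nn,'hole':hole,'face':root+.005*nn}.items(): print(n,proj(ci,X).round(1))
a,_=read_camera('scene'); b,_=read_camera('side')
f=lambda x,w,h:cv2.resize(x,(w,h),interpolation=cv2.INTER_CUBIC)
A=np.hstack([f(im[30:180,200:360],640,600),np.vstack([f(a[180:330,270:390],160,200),f(b[180:280,300:400],160,160),np.zeros((240,160,3),np.uint8)])]); save('m13.png',A)
E
```

```text
{'time': np.float64(24.975), 'q': array([-1.112 , -0.1337,  2.5236,  1.4471,  0.7897, -0.5989]), 'tool_pos': array([ 0.4468, -0.2949,  0.145 ]), 'wrist_force': array([ 0.4082,  0.576 , -0.1367]), 'width': np.float64(0.2875)}
[[ 0.573 -0.073  0.816]
 [-0.04  -0.997 -0.062]
 [ 0.819  0.003 -0.574]]
hole vs root: out 0.0601 up -0.0007 lat 0.0010 lat axis [-0.07  -0.998 -0.   ]
px [ 0.34  -0.023  0.94 ] vs sl deg nan
end [[272.   75.2]]
hole [[274.2  87.5]]
face [[273.2  61. ]]
```

View pics/m13.png

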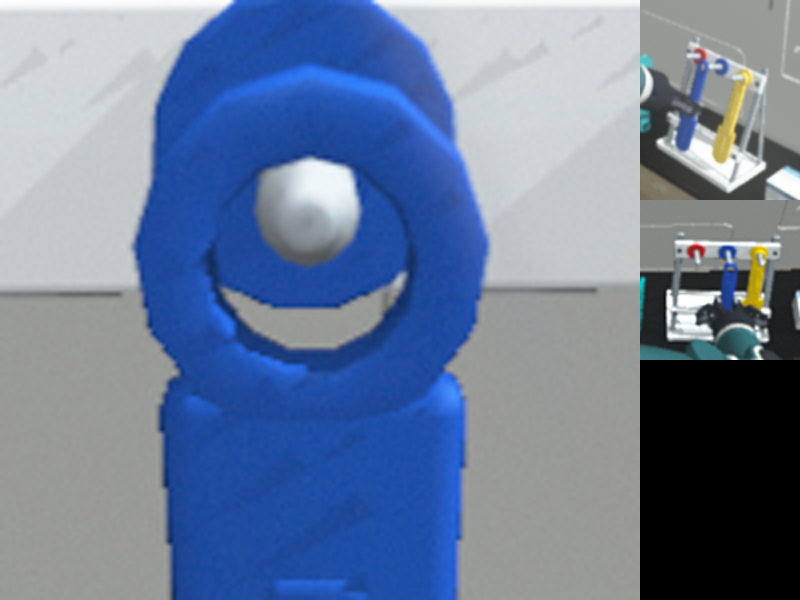

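The peg tip at (307,218) sits inside the hole, centred at (311,262). That is the perspective offset expected at this standoff, so the two are concentric to about 1 mm. Inserting along the peg.

>>> move_arm(deltas=[[[0, 0, 0], [0.08, -0.006, -0.029], 1], [[0, 0, 0], [0.16, -0.011, -0.058], 1], [[0, 0, 0], [0.24, -0.017, -0.087], 1], [[0, 0, 0], [0.28, -0.02, -0.102], 1], [[0, 0, 0], [0.28, -0.02, -0.102], 1]])

```text
time: 25.75
tool_pos: [0.4748, -0.296, 0.1334]
tcp_rot: [2.756, -0.099, 1.431]
wrist_force: [0.0, -0.1, -1.1]
width: 0.286
```

```bash
python3 - <<'E' 2>/dev/null
from hole import *
E
```

```text
{'time': np.float64(25.75), 'q': array([-1.0381, -0.0688,  2.4972,  1.5349,  0.738 , -0.6456]), 'tool_pos': array([ 0.4748, -0.296 ,  0.1334]), 'wrist_force': array([ 0.0414, -0.0632, -1.0937]), 'width': np.float64(0.2856)}
[[ 0.574 -0.073  0.816]
 [-0.041 -0.997 -0.06 ]
 [ 0.818  0.001 -0.575]]
hole vs root: out 0.0297 up -0.0019 lat 0.0002 lat axis [-0.07  -0.998 -0.   ]
px [ 0.342 -0.024  0.94 ] vs sl deg nan
```

>>> move_arm(deltas=[[[0, 0, 0], [0.08, -0.006, -0.028], 1], [[0, 0, 0], [0.16, -0.011, -0.057], 1], [[0, 0, 0], [0.18, -0.013, -0.064], 1], [[0, 0, 0], [0.18, -0.013, -0.064], 1]])

```text
time: 26.25
tool_pos: [0.4922, -0.2978, 0.1276]
tcp_rot: [2.755, -0.1, 1.431]
wrist_force: [-12.7, 1.6, 8.6]
width: 0.283
```

>>> move_arm(deltas=[[[0, 0, 0], [0.009, 0, -0.003], 1], [[0, 0, 0], [0.018, 0, -0.006], 1], [[0, 0, 0], [0.018, 0, -0.006], 1]])

```text
time: 26.62
tool_pos: [0.4925, -0.2978, 0.1275]
tcp_rot: [2.753, -0.1, 1.431]
wrist_force: [-46.3, 7.3, 29.5]
width: 0.281
```

```bash
python3 - <<'E' 2>/dev/null
from hole import *
E
```

```text
{'time': np.float64(26.625), 'q': array([-0.9954, -0.0305,  2.4788,  1.5939,  0.7087, -0.6791]), 'tool_pos': array([ 0.4925, -0.2978,  0.1275]), 'wrist_force': array([-46.3138,   7.2935,  29.5336]), 'width': np.float64(0.2808)}
[[ 0.573 -0.074  0.816]
 [-0.04  -0.997 -0.063]
 [ 0.819  0.003 -0.574]]
hole vs root: out 0.0110 up -0.0015 lat 0.0006 lat axis [-0.07  -0.998 -0.   ]
px [ 0.341 -0.023  0.94 ] vs sl deg nan
```

Seated against the disc, but pressing at about 55 N. I'll back off the pressure, then release slowly.

>>> move_arm(deltas=[[[0, 0, 0], [-0.02, 0.001, 0.008], 1], [[0, 0, 0], [-0.022, 0.002, 0.009], 1]])

```text
time: 26.88
tool_pos: [0.4919, -0.2978, 0.1278]
tcp_rot: [2.755, -0.101, 1.431]
wrist_force: [-0.8, -0.3, -0.5]
width: 0.282
```

```bash
python3 - <<'E' 2>/dev/null
from hole import *
E
```

```text
{'time': np.float64(26.875), 'q': array([-0.997 , -0.0317,  2.4786,  1.5889,  0.71  , -0.6747]), 'tool_pos': array([ 0.4919, -0.2978,  0.1278]), 'wrist_force': array([-0.819 , -0.2876, -0.4586]), 'width': np.float64(0.2824)}
[[ 0.574 -0.074  0.816]
 [-0.041 -0.997 -0.062]
 [ 0.818  0.002 -0.575]]
hole vs root: out 0.0116 up -0.0014 lat 0.0008 lat axis [-0.07  -0.998 -0.   ]
px [ 0.341 -0.023  0.94 ] vs sl deg nan
```

>>> move_arm(deltas=[[[0, 0, 0], [-0.002, 0, -0.015], 1], [[0, 0, 0], [0.001, 0, -0.016], 1], [[0, 0, 0], [0.001, 0, -0.016], 0.6], [[0, 0, 0], [0.001, 0, -0.016], 0.4], [[0, 0, 0], [0.001, 0, -0.016], 0.3], [[0, 0, 0], [0.001, 0, -0.016], 0.2], [[0, 0, 0], [0.001, 0, -0.016], 0.15], [[0, 0, 0], [0.001, 0, -0.016], 0.1], [[0, 0, 0], [0.001, 0, -0.016], 0.1]])

```text
time: 28.0
tool_pos: [0.4922, -0.2974, 0.126]
tcp_rot: [2.755, -0.1, 1.431]
wrist_force: [0.4, 0.1, 0.5]
width: 0.449
```

>>> move_arm(deltas=[[[0, 0, 0], [-0.08, 0.006, 0.057], 0.1], [[0, 0, 0], [-0.16, 0.012, 0.115], 0.1], [[0, 0, 0], [-0.28, 0.02, 0.2], 0.1], [[0, 0, 0], [-0.41, 0.03, 0.29], 0.1], [[0, 0, 0], [-0.57, 0.043, 0.4], 0.1], [[0, 0, 0], [-0.57, 0.043, 0.6], 0.1], [[0, 0, 0], [-0.57, 0.043, 0.8], 0.1], [[0, 0, 0], [-0.57, 0.043, 0.8], 0.1]])

```text
time: 29.0
tool_pos: [0.4352, -0.2944, 0.2085]
tcp_rot: [2.75, -0.098, 1.432]
wrist_force: [-0.2, -0.3, -0.2]
width: 0.452
```

```bash
python3 - <<'E' 2>/dev/null
from hole import *
im,d=read_camera('wrist'); ci=camera_info('wrist'); P=cloud(ci,d); save('w14.png',im)
hsv=cv2.cvtColor(im,cv2.COLOR_RGB2HSV); H,S,V=[hsv[...,i].astype(int) for i in range(3)]
near=(np.linalg.norm(P-[.48,-.31,.14],axis=2)<.16)
for c,m in {'blue':(H>105)&(H<130)&(S>130)&(V>50),'yel':(H>15)&(H<32)&(S>140)&(V>80)}.items():
    b=P[m&near]-root; o,u,w=b@nn,b@sl,b@lat
    print(c,len(b),'up rng',u.min().round(4),u.max().round(4))
    for u0 in np.arange(-.17,.03,.015):
        k=abs(u-u0)<.004
        if k.sum()>8: print(u0.round(3),k.sum(),'out %.4f'%np.median(o[k]),'lat',np.percentile(w[k],[3,97]).round(4))
E
```

```text
{'time': np.float64(29.0), 'q': array([-1.144 , -0.2901,  2.4907,  1.2609,  0.8526, -0.3578]), 'tool_pos': array([ 0.4352, -0.2944,  0.2085]), 'wrist_force': array([-0.216 , -0.3252, -0.211 ]), 'width': np.float64(0.4524)}
[[ 0.572 -0.074  0.817]
 [-0.038 -0.997 -0.064]
 [ 0.819  0.006 -0.573]]
hole vs root: out 0.0928 up 0.0550 lat 0.0010 lat axis [-0.07  -0.998 -0.   ]
px [ 0.339 -0.02   0.94 ] vs sl deg nan
blue 8287 up rng -0.1845 0.0131
-0.17 239 out 0.0139 lat [-0.0145  0.0187]
-0.155 290 out 0.0140 lat [-0.0171  0.0209]
-0.14 328 out 0.0139 lat [-0.017  0.021]
-0.125 338 out 0.0138 lat [-0.0173  0.0207]
-0.11 353 out 0.0143 lat [-0.0168  0.0202]
-0.095 250 out 0.0147 lat [-0.01    0.0134]
-0.08 279 out 0.0149 lat [-0.0098  0.013 ]
-0.065 325 out 0.0149 lat [-0.0102  0.0136]
-0.05 358 out 0.0149 lat [-0.0104  0.0136]
-0.035 402 out 0.0147 lat [-0.01    0.0132]
-0.02 305 out 0.0144 lat [-0.0104  0.0134]
-0.005 445 out 0.0134 lat [-0.0158  0.0167]
0.01 408 out 0.0064 lat [-0.0115  0.0119]
yel 5251 up rng -0.1779 0.0138
-0.17 25 out 0.0130 lat [0.0425 0.0477]
-0.155 28 out 0.0131 lat [0.0406 0.0441]
-0.11 81 out 0.0119 lat [0.0698 0.0806]
-0.095 98 out 0.0138 lat [0.0626 0.0723]
-0.08 276 out 0.0140 lat [0.0482 0.0718]
-0.065 325 out 0.0140 lat [0.0479 0.072 ]
-0.05 362 out 0.0139 lat [0.0477 0.0716]
-0.035 413 out 0.0139 lat [0.0213 0.0715]
-0.02 355 out 0.0137 lat [0.048  0.0689]
-0.005 398 out 0.0127 lat [0.0434 0.0763]
0.01 423 out 0.0057 lat [0.0484 0.0714]
```

The blue paddle hangs parallel to yellow. Its face is 14.8 mm out against yellow's 14.0, it is centred within 2 mm and straight down the slope. The gripper is clear, so I'm handing in.

```bash
python3 - <<'E'
from h import *
print(order.finish_job())
E
```

```text
the job is handed in; nothing more can be done
None
```

The blue paddle is hanging by its hole on the blue peg and the job is handed in, at about 29 s of the 69 s allowed.

I lifted it from the stand, rolled it over and laid it on the two-rail rest. I took it again from above, threaded the hole onto the peg and pushed it to the disc before letting go.

**Last check (wrist camera):**
- **Position:** The paddle is parallel to the slope, straight to within about 0.5 mm along its length, and centred within 2 mm of the peg axis.
- **Against the disc:** Its handle face is 14.8 mm from the root, against 14.0 mm for the yellow paddle. That difference may be camera error, or a gap of under 1 mm to the disc.
- **Gripper:** It is clear of everything, with the force reading near zero.

**What did not go cleanly:**
- **First grip:** It held only the blade's shoulders, so I lowered the paddle back into its slot and gripped again 13 mm lower.
- **Push at the disc:** It briefly reached about 55 N at the wrist, through the held paddle. That is under the 120 N wrist limit. I do not count it against the 40 N limit, which is for the arm and gripper body, but I could not confirm that. I backed off before releasing.

The other paddles, the bottles and the carton were not touched on purpose. I checked only the yellow paddle again at the end and did not re-measure the rest.

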